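# Unclip the water purifier's filter cover and take the filter cup out for washing

## Task

The filter of the counter-top water purifier is due for its wash: squeeze the two orange snap tabs of the blue filter cover in together, and if a light pull shows that a hook still holds, work the cover a little to either side until it comes rather than wrench it. Lift it straight out and stand it flat on the green drying mat, cap upwards. Then lift the filter cup out by its green grip and stand it upright in the middle of the white saucer; set both down gently and leave the other things on the counter where they are.

Things in the scene. Friction and masses are not known exactly. Their poses are not given: they have to be found in the camera images.
- purifier: White counter-top water purifier, 230 deep (x), 180 wide (y), 178 high, fixed. Origin: centre of its underside; x runs from its low front to its back, y to its left, z up. A grey panel slopes up from front to back at 28 degrees over its whole width; the filter opening is in it. Behind is a flat top 178 mm high with a spout, 275 mm high, at its left corner, 133 mm behind the opening.
- opening (a point): Centre of the filter opening, on the panel's upper face: (-45, 0, 135) mm in the purifier's frame, whose axes it has. The panel's outward normal is (-0.469, 0, 0.883) in that frame. Opening 68 mm along the slope by 74 mm across, in a 4 mm panel, over the filter cup's well. On either side it is narrowed to 30 mm from its middle by the catches for the cover's hooks, on one ring that sits up to 1.8 mm to the left or the right, unseen.
- cover: Blue clip-on cover, 110 to 160 g. Origin: centre of its flange's underside, at opening when clipped on. z: the panel's outward normal, x up the slope, y to the purifier's left. Flange 90 (x) by 86 (y) by 3; cap 60 by 32, top 26 above the origin; skirt down to 14 below the origin, the foot it stands on; play in the opening 0.75 mm along x, 1.5 mm along y. It has to come out along z. Carry it by the squeezed tabs.
- tab_left: Orange snap tab on the cover's +y side; origin: middle of its pad's outer face, (0, 30, 14) mm in the cover's frame, (0, 25, 14) squeezed in. Pad 24 mm wide (x), 4 to 24 mm above the cover's origin. The tab slides 5 mm in to a stop against a spring (2 N at rest, 10 N at the stop). Its square hook reaches 4.4 mm under the catch: pulling never frees it, and over 35 N on the hook breaks it.
- tab_right: The same on the -y side: (0, -30, 14) mm, squeezed in (0, -25, 14). Pads 60 mm apart, 50 when both are in. Fully in, a hook clears a centred catch by 0.6 mm; as the catch ring sits aside, one hook may still hold. Then keep squeezing and work cover and fingers up to 1.5 mm to one side or the other, feeling with light pulls, until it comes. Further off, the far tab lets go.
- filter: Filter cup, 60 to 165 g, under the cover: white cylinder 48 mm across, 38 high, with a green grip bar on top, 40 (x) by 10 (y) mm, 38 to 70 mm above the underside. Origin: centre of its underside, z its axis. It stands loose in the well (2 mm play), leaning with the panel, origin 50 mm below the opening along the normal, bar top 20 mm above the panel, x up the slope. Draw it out 60 mm along the normal.
- mat: Grey-green drying mat, 140 (x) by 180 (y) by 6 mm thick, fixed. Origin: centre of its underside.
- saucer: White melamine saucer, 150 mm in diameter, 18 mm high, loose, 140 g; origin: centre of its underside; flat inner floor 84 mm across, 5 mm above that. It and the mat may trade places.
- spice_jar: Bystander: glass jar with a yellow screw lid, 68 mm in diameter, 100 high. Origin: centre of the underside.
- bell_cup: Bystander: small brass-look bell-shaped cup, rim 72 mm in diameter, 62 high. Origin: centre of the underside.
- dabba: Bystander: shut round steel masala dabba, 184 mm in diameter, 89 high. Origin: centre of the underside.
- tumbler: Bystander: steel tumbler, 72 mm in diameter, 100 high. Origin: centre of the underside.
- katori: Bystander: small steel bowl, 90 mm in diameter, 40 high. Origin: centre of the underside.
- spoon: Bystander: steel spoon 170 mm long, lying flat.
Mind the look-alikes: they are no part of the job. There is more than one size of the cover; the one meant has the size given above.

How it is judged:
On the way, in this order (a step that is already met when the one before it is completed fails the run):
1. both snap tabs are squeezed in by more than 3 mm at once while the cover is still on (y of tab_left in the frame of cover below 0.027 m and y of tab_right in the frame of cover above -0.027 m and distance between cover and opening below 0.005 m), for 0.1 s.
2. the cover is lifted out of the opening (distance between cover and opening above 0.04 m), for 0.1 s.
3. the cover stands on the drying mat, let go (x of cover in the frame of mat between -0.045 and 0.045 m and y of cover in the frame of mat between -0.065 and 0.065 m and z of cover in the frame of mat between 0.016 and 0.024 m and angle between cover's own z axis and vertical below 0.1 rad and contact force between the fingers and cover below 0.1 N), for 0.2 s.
4. the filter cup is lifted out of its well (distance of filter from where it was at the start of the episode above 0.06 m), for 0.1 s.
At the end, for the whole second after the job is handed in: The cover stands at rest on the mat, flat (within 6 degrees) on its skirt, cap upwards, its centre within 45 mm (mat x) and 65 mm (mat y) of the mat's centre; the filter cup stands at rest on the saucer's floor, upright within 7 degrees, within 18 mm of the saucer's centre (x of cover in the frame of mat between -0.045 and 0.045 m and y of cover in the frame of mat between -0.065 and 0.065 m and z of cover in the frame of mat between 0.016 and 0.024 m and angle between cover's own z axis and vertical below 0.1 rad and z of filter in the frame of saucer between 0.001 and 0.01 m and horizontal distance between filter and saucer below 0.018 m and angle between filter's own z axis and vertical below 0.12 rad and linear speed of each of cover, filter below 0.02 m/s); the robot touches nothing.
It fails at once if the cover is wrenched against its catches: a hook of a snap tab pulls on the purifier with more than 35 N (contact force between any of tab_left, tab_right and purifier above 35 N).
It fails at once if the cover or the filter cup is dropped (falls free at more than 0.6 m/s) ((contact force between the fingers and cover below 0.1 N and linear speed of cover above 0.6 m/s) or (contact force between the fingers and filter below 0.1 N and linear speed of filter above 0.6 m/s)).
It fails at once if the saucer is pushed more than 40 mm, or another thing on the counter is moved by more than 30 mm (distance of saucer from where it was at the start of the episode above 0.04 m or distance of any of spice_jar, bell_cup, dabba, tumbler, katori, spoon from where it was at the start of the episode above 0.03 m).
It also fails if it takes over 67 s, if anything falls off the work surface, if the arm or the gripper's body presses on something with over 40 N, if the wrist force passes 120 N, or if a joint passes its speed limit or range.

## Robot

A 6-joint arm with a two-finger parallel gripper is mounted at the origin on the work surface. World frame = base frame: x ahead of the robot, y to its left, z up, the work surface at z = 0. Lengths are in m, angles in rad, forces in N, time in s.
With the tool pointing down it reaches from about 0.25 to 0.8 m from the base axis. Payload 3.9 kg.
Tool frame: the origin (TCP) lies midway between the tips of the shut fingers; the grasp point (between the pads) lies 19 mm behind it (bot.tcp_to_grasp is the distance from the TCP to the grasp point, in m); z points along the fingers, y is the direction in which the jaws open and shut (so a half turn about z gives the same grasp; the last joint's range is limited). The gripper opens to 85 mm and grips with 20 to 120 N. Pads are 22 mm wide; open, the fingers measure 114 mm over their backs; the gripper's body (76 mm by 85 mm) begins 54 mm behind the grasp point. The pads swing forward as they close: fully open they stand 13 mm farther back than shut.
Start: joints at [1.314, 0.26, -0.138, 1.173, 0, 1.571], TCP at [0.133, 0.508, 0.231] pointing down, gripper open.
Joint ranges: [-2.78, 2.78], [-0.83, 1.72], [-1.28, 1.37], [-1.9, 2.12], [-1.57, 1.48], [-3.14, 3.14]. Speed limits (rad/s): [2.57, 2.57, 3.14, 3.14, 3.14, 3.14].

## Interface

Orientations are given as a unit quaternion [w, x, y, z].
In Python, from station import bot gives the robot as it stands. The module is installed in compiled form; this text tells all that it offers.
- The arm moves only by the tool carry_out, never from a script. Its argument "commands" is a list of rows, each a list of 3 entries, a list of its own where there are three numbers: the closure, from -1 (fully open) to 1 (shut), then the shift along the tool's x, y, z in mm, then the turn, a rotation vector about the tool's x, y, z in rad. A call has 1 to 8 rows; each row is the pose to reach, as a shift and turn from the pose measured when the call began, along the tool's axes at that moment; what a row does not reach only later rows make up. A row lasts 1/10 s, in which the tool goes at most 50 mm and 8.59 degrees, less where a joint would pass 70% of its speed; a pose out of reach is approached as far as the arm can. A call with a gripper value outside its range is refused whole. The fingers move at their own pace and stop on an object; "newtons" is the grip in N (left out, the last holds). Time passes only in rows, so rows that repeat a pose let the fingers close. It gives the time, the measured TCP pose, the force and the opening at its end, in the units of the state.
- bot.state(): the state, without advancing time (a new reading comes with each control period).
- bot.get_image(name): name is "scene" or "side" or "wrist"; returns the picture (400x640x3 uint8, red, green, blue); there is no depth.
- bot.camera_model(name): a dict with "mtx" (3x3 intrinsics, pixels), "world_from_camera" (4x4, takes a point from camera to world coordinates); the wrist camera has in their place "tool_from_camera" (4x4, takes a point from camera to tool coordinates, whose origin is the TCP and whose axes are the flange's). Camera axes: x right, y up, looking along -z (the intrinsics and any distortion apply to the point x, -y, -z); pixel columns grow to the right and rows downward; lengths in m; the calibration is good to about 2 mm. The wrist camera is an equidistant fisheye: a pixel r from the principal point sees the ray r / f radians off the axis. A picture is of the moment at which its call begins: read the wrist's pose just before it. camera_model takes no time and is no camera call.
- bot.close_job(): hands the job in, once; it reports no verdict.
The state is a dict: "clock": time; "qpos": joint angles; "joint_vel": joint speeds; "joint_efforts": joint torques, N m; "tcp_pos": TCP position; "tcp_rot": TCP orientation; "ft_force": force on the tool from outside, world axes, zero at the start; "torque": the same for the moment, N m; "grip_width": finger opening in m.
Only numpy, scipy, OpenCV 4.12 (cv2) and the standard library are available. Lean on these libraries where they do the work, as an engineer would, in place of code of your own. Each camera call takes 0.05 s, during which the arm holds its last target.

## Working session

There is one attempt and no reset: what is moved stays moved. The work goes in short steps, Python scripts to look and compute and a tool call to move; the robot and the scene stay as the last step left them, time stands still between calls to the robot, and variables do not carry over. Pictures are saved under pics/ and viewed, and the job is handed in when it is done.

Besides the shell and the picture viewer there is one more tool, called after "Request:" by a JSON object that holds its "op" and its "data". carry_out: Moves the arm, as the interface text tells. Its arguments: {"type":"object","properties":{"commands":{"type":"array"},"newtons":{"type":"number"}},"required":["commands"]}

```bash
mkdir -p pics; ls; cat > h.py <<'E'
import numpy as np, cv2
from station import bot
from scipy.spatial.transform import Rotation as R
def save(name,fn):
    im=bot.get_image(name); cv2.imwrite('pics/'+fn,im[:,:,::-1]); np.save('pics/'+fn[:-4]+'.npy',im); return im
E
python3 - <<'E'
from h import *
print(bot.state())
for n in('scene','side','wrist'):
    save(n,n+'0.png'); print(n,bot.camera_model(n))
E
```

```text
pics
{'clock': 0.0, 'qpos': array([ 1.31400065e+00,  2.60699011e-01, -1.39348887e-01,  1.17268889e+00,
       -4.36838380e-05,  1.57079149e+00]), 'joint_vel': array([-9.52532673e-05, -1.08697074e-04,  4.29533363e-04, -2.73352699e-04,
        4.26923220e-05,  1.30540205e-03]), 'joint_efforts': array([ 4.07613970e-04, -4.05680931e+01,  2.53919506e+01,  1.86367024e-02,
        1.33534481e-04,  7.59127801e-06]), 'tcp_pos': array([0.13318566, 0.50713844, 0.23046466]), 'tcp_rot': array([-1.02573975e-04,  1.28042855e-01,  9.91768161e-01, -9.65042413e-04]), 'ft_force': array([-0.97013475, -0.17768823,  0.71764926]), 'torque': array([0.01899575, 0.05505047, 0.00711312]), 'grip_width': 0.08571947629331181}
scene {'mtx': array([[380.85997654,   0.        , 316.8176746 ],
       [  0.        , 380.85997654, 201.25019036],
       [  0.        ,   0.        ,   1.        ]]), 'world_from_camera': array([[-0.81554524, -0.45369786,  0.35922724,  0.9291974 ],
       [ 0.57850022, -0.65521237,  0.48583356,  0.69774041],
       [ 0.01494848,  0.60403229,  0.79681964,  1.08675818],
       [ 0.        , 
[... 307 characters left out ...]
4746,  0.56771798, -0.65394865, -0.59381676],
       [-0.00835868,  0.75193949,  0.65917914,  0.79861555],
       [ 0.        ,  0.        ,  0.        ,  1.        ]])}
wrist {'mtx': array([[309.70691629,   0.        , 316.3673571 ],
       [  0.        , 309.70691629, 204.17296055],
       [  0.        ,   0.        ,   1.        ]]), 'tool_from_camera': array([[ 1.05059521e-03,  9.48228225e-01,  3.17587986e-01,
         8.15480308e-02],
       [ 9.99999183e-01, -1.22729369e-03,  3.56311225e-04,
         1.03563849e-03],
       [ 7.27638092e-04,  3.17587352e-01, -9.48228740e-01,
        -1.41723577e-01],
       [ 0.00000000e+00,  0.00000000e+00,  0.00000000e+00,
         1.00000000e+00]])}
```

View pics/scene0.png

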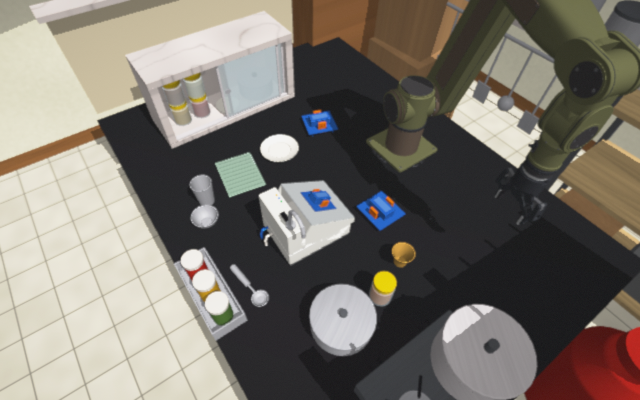

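View pics/side0.png

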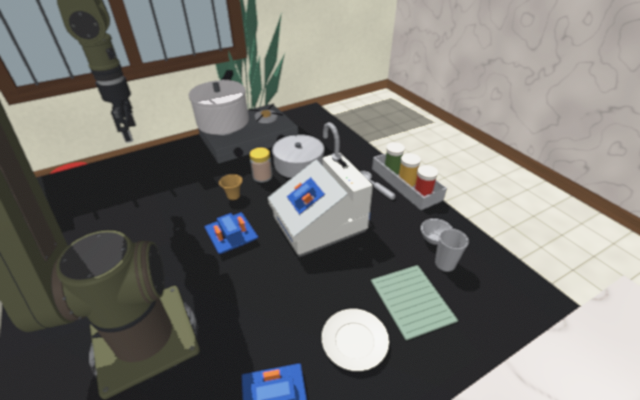

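View pics/wrist0.png

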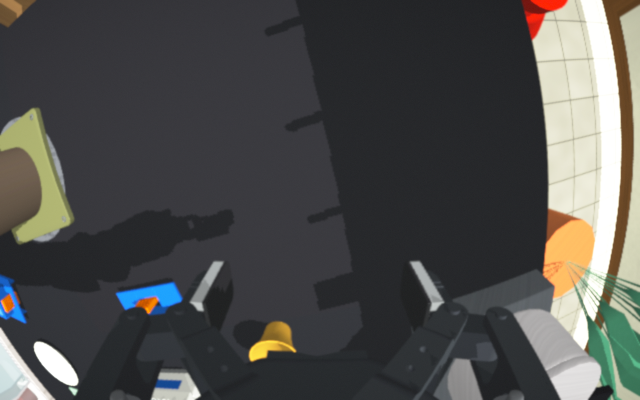

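```bash
python3 - <<'E'
import cv2,numpy as np
a=cv2.imread('pics/scene0.png');b=cv2.imread('pics/side0.png')
ca=cv2.resize(a[170:270,250:360],None,fx=7,fy=6,interpolation=cv2.INTER_CUBIC);cv2.imwrite('pics/c1.png',cv2.resize(a[170:270,250:360],None,fx=5.5,fy=5.5,interpolation=cv2.INTER_CUBIC))
cv2.imwrite('pics/c2.png',cv2.resize(b[140:260,260:380],None,fx=5,fy=5,interpolation=cv2.INTER_CUBIC))
E
```

```text
(no output)
```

View pics/c1.png

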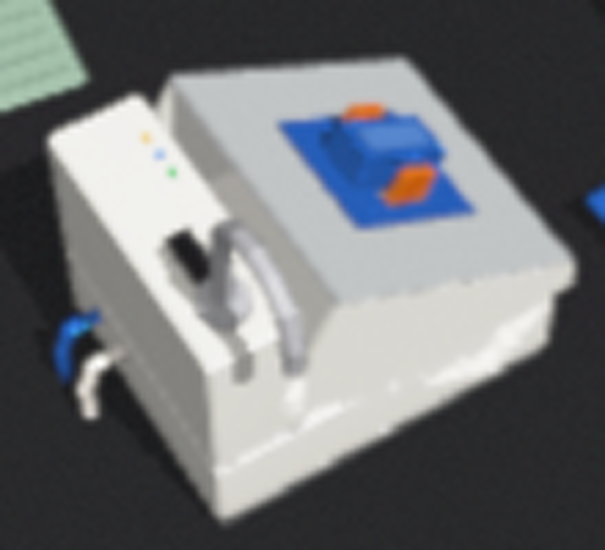

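View pics/c2.png

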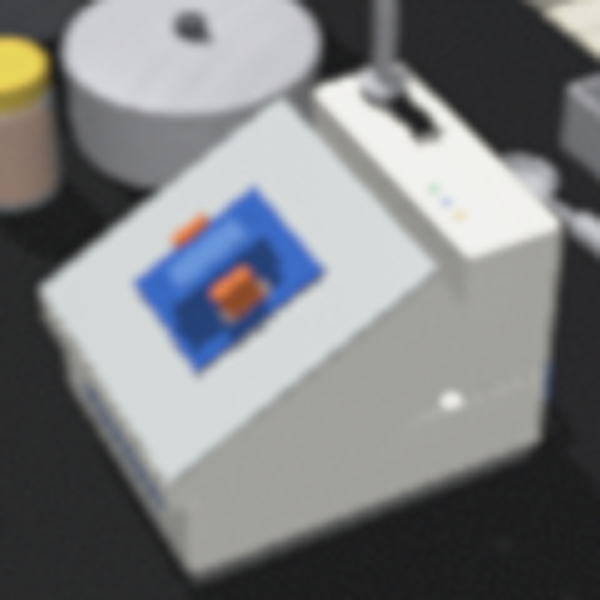

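```bash
cat >> h.py <<'E'
def ray(cam,u,v):
    m=bot.camera_model(cam);K=m['mtx'];T=m['world_from_camera']
    d=np.array([(u-K[0,2])/K[0,0],-(v-K[1,2])/K[1,1],-1.]); return T[:3,3],T[:3,:3]@(d/np.linalg.norm(d))
def onz(cam,u,v,z):
    o,d=ray(cam,u,v); return o+d*(z-o[2])/d[2]
def tri(rs):
    A=sum(np.eye(3)-np.outer(d,d) for o,d in rs);b=sum((np.eye(3)-np.outer(d,d))@o for o,d in rs)
    p=np.linalg.solve(A,b); return p,[np.linalg.norm(np.cross(p-o,d)) for o,d in rs]
def proj(cam,P):
    m=bot.camera_model(cam);K=m['mtx'];T=m['world_from_camera']
    c=T[:3,:3].T@(np.asarray(P)-T[:3,3]); return np.array([K[0,2]+K[0,0]*c[0]/-c[2],K[1,2]+K[1,1]*-c[1]/-c[2]])
a=np.radians(28)
PR=np.array([[np.cos(a),0,-np.sin(a)],[0,1,0],[np.sin(a),0,np.cos(a)]]) # cover axes in purifier (columns)
OP=np.array([-.045,0,.135])
E
python3 - <<'E'
from h import *
from scipy.optimize import least_squares
S=lambda x,y:('scene',250+x/5.5-.4,170+y/5.5-.4); D=lambda x,y:('side',260+x/5-.4,140+y/5-.4)
fl=lambda x,y:OP+PR@np.array([x,y,.003])
obs=[(S(283,122),fl(.045,-.043)),(S(475,212),fl(-.045,.043)),(S(362,228),fl(.045,.043)),
(D(135,285),fl(-.045,.043)),(D(198,375),fl(-.045,-.043)),(D(325,270),fl(.045,-.043)),(D(255,188),fl(.045,.043)),
(S(48,140),np.array([.115,-.09,.178])),(S(208,375),np.array([.115,.09,.178])),(S(225,520),np.array([.115,.09,0])),
(D(558,225),np.array([.115,-.09,.178])),(D(540,440),np.array([.115,-.09,0])),(D(195,578),np.array([-.115,-.09,0]))]
def f(p):
    Rz=R.from_euler('z',p[3]).as_matrix(); return np.concatenate([proj(c,Rz@P+p[:3])-[u,v] for (c,u,v),P in obs])
s=least_squares(f,[.5,.0,0,0],loss='soft_l1'); print(s.x); print(f(s.x).reshape(-1,2).round(1))
for i,j in((0,5),(1,3),(2,6)):
    print(tri([ray(*obs[i][0]),ray(*obs[j][0])]))
    print(R.from_euler('z',s.x[3]).as_matrix()@obs[i][1]+s.x[:3])
for n,c,u,v,z in(('mat','scene',241,174,.006),('mat','side',414,301,.006),('saucer','scene',279.5,148,.01),('saucer','side',355,339,.01),('spice','scene',384,282,.1),('tumbler','scene',202,182,.1),('bell','scene',402,250,.062),('dabba','scene',343,315,.089),('katori','scene',205,215,.04),('loose','scene',381,209,.02),('loose2','scene',319,122,.02)): print(n,onz(c,u,v,z).round(3))
for n,c,ps in (('mat','scene',[(216,159),(246,153),(266,187),(231,195)]),('mat','side',[(371,277),(421,265),(458,322),(410,339)])):
    print(n,[onz(c,*q,.006).round(3)[:2].tolist() for q in ps])
E
```

```text
[ 0.54120416  0.11410221 -0.00216035 -0.03565262]
[[-1.3  0.4]
 [-0.2 -0.3]
 [-0.6 -0. ]
 [-1.1 -0.2]
 [-0.6 -0.2]
 [-0.2 -0.2]
 [-0.7 -0.6]
 [-1.  -0.1]
 [ 0.2 -0.2]
 [-0.3  3.1]
 [ 1.  -0.7]
 [-0.7  2.8]
 [-0.3  3. ]]
(array([0.53093043, 0.07133649, 0.15687197]), [np.float64(0.0022873186609253795), np.float64(0.002287318660925464)])
[0.53299989 0.07136749 0.15661472]
(array([0.45808203, 0.16027392, 0.11329452]), [np.float64(0.0019051324956707776), np.float64(0.001905132495670826)])
[0.45665058 0.16014538 0.11436227]
(array([0.5358147 , 0.1566107 , 0.15516671]), [np.float64(0.0019421596387733798), np.float64(0.0019421596387734607)])
[0.53606537 0.15731284 0.15661472]
mat [ 0.602 -0.228  0.006]
mat [ 0.603 -0.246  0.006]
saucer [ 0.412 -0.259  0.01 ]
saucer [ 0.417 -0.258  0.01 ]
spice [0.494 0.436 0.1  ]
tumbler [ 0.755 -0.19   0.1  ]
bell [0.36  0.377 0.062]
dabba [0.643 0.442 0.089]
katori [ 0.798 -0.106  0.04 ]
loose [0.285 0.202 0.02 ]
loose2 [ 0.201 -0.286  0.02 ]
mat [[0.644, -0.35], [0.533, -0.313], [0.557, -0.12], [0.679, -0.16]]
mat [[0.555, -0.132], [0.696, -0.168], [0.654, -0.344], [0.527, -0.32]]
```

Candidates for the cover are the blue cover clipped on the purifier (scene 318,200), a loose one (scene 381,209) and another loose one (scene 319,122). The task wants the one clipped in the opening, and the crops above show it there with both orange tabs. I'll check its size close-up with the wrist camera.

```bash
cat >> h.py <<'E'
PUR=np.array([.5412,.1141,-.001]);YAW=-.0357
def cov():  # world pose of the clipped cover
    Rz=R.from_euler('z',YAW).as_matrix(); return Rz@OP+PUR, Rz@PR
def cur():
    s=bot.state(); return s['tcp_pos'],R.from_quat(np.roll(s['tcp_rot'],-1)).as_matrix(),s
def goal(p,Rm):
    p0,R0,_=cur(); return (R0.T@(np.asarray(p)-p0)*1000).round(1), R.from_matrix(R0.T@Rm).as_rotvec().round(3)
def toolR(C): return C@np.diag([-1,1,-1.])
def wpix(P,p0,R0):
    m=bot.camera_model('wrist');K=m['mtx'];T=m['tool_from_camera']
    t=R0.T@(np.asarray(P)-p0);c=T[:3,:3].T@(t-T[:3,3]);v=np.array([c[0],-c[1],-c[2]])
    r=np.hypot(v[0],v[1]);th=np.arctan2(r,v[2]);return np.array([K[0,2],K[1,2]])+K[0,0]*th*v[:2]/r
def wray(u,v,p0,R0):
    m=bot.camera_model('wrist');K=m['mtx'];T=m['tool_from_camera']
    d=np.array([u-K[0,2],v-K[1,2]])/K[0,0];th=np.linalg.norm(d);d=d/th*np.sin(th)
    dc=np.array([d[0],-d[1],-np.cos(th)]);Rw=R0@T[:3,:3];return p0+R0@T[:3,3],Rw@dc
E
python3 - <<'E'
from h import *
o,C=cov();print(o,C)
print(goal(o+C@[0,0,.13],toolR(C)))
E
```

```text
[0.49622867 0.11570616 0.134     ] [[ 0.882385    0.03569242 -0.46917243]
 [-0.03151453  0.99936282  0.01675657]
 [ 0.46947156  0.          0.88294759]]
(array([-391. , -299.9,  -17.7]), array([-0.056, -0.487, -0.216]))
```

Request:
{"op": "carry_out", "data": {"commands": [[-1,[-36,-27,-2],[-0.005,-0.045,-0.02]],[-1,[-72,-55,-3],[-0.01,-0.09,-0.04]],[-1,[-108,-82,-5],[-0.015,-0.135,-0.06]],[-1,[-144,-110,-6],[-0.02,-0.18,-0.08]],[-1,[-180,-137,-8],[-0.025,-0.225,-0.1]],[-1,[-216,-165,-10],[-0.03,-0.27,-0.12]],[-1,[-252,-192,-11],[-0.035,-0.315,-0.14]],[-1,[-288,-220,-13],[-0.04,-0.36,-0.16]]]}}

```text
clock: 0.95
tcp_pos: [0.3565, 0.2199, 0.2439]
tcp_rot: [0.181, 0.046, 0.982, -0.004]
ft_force: [0.8, 0.1, -0.4]
grip_width: 0.0854
```

```bash
python3 - <<'E'
from h import *
o,C=cov()
print(goal(o+C@[0,0,.13],toolR(C)),cur()[2]['qpos'])
E
```

```text
(array([-84. , -94.3,  25.9]), array([-0.016, -0.125, -0.054])) [ 0.75327332 -0.12143873 -0.59155095  0.84770833 -0.26354552  0.81265476]
```

Request:
{"op": "carry_out", "data": {"commands": [[-1,[-30,-34,9],[-0.005,-0.04,-0.018]],[-1,[-58,-66,18],[-0.011,-0.085,-0.036]],[-1,[-84,-94,26],[-0.016,-0.125,-0.054]],[-1,[-84,-94,26],[-0.016,-0.125,-0.054]],[-1,[-84,-94,26],[-0.016,-0.125,-0.054]]]}}

```text
clock: 1.45
tcp_pos: [0.4348, 0.117, 0.2482]
tcp_rot: [0.241, 0.019, 0.97, -0.004]
ft_force: [0.2, 0.2, -0.2]
grip_width: 0.0857
```

```bash
python3 - <<'E'
from h import *
o,C=cov()
p,Rm,s=cur();save('wrist','w1.png')
print(goal(o+C@[0,0,.13],toolR(C)),s['qpos'],p)
for q in ([.045,.043,.003],[.045,-.043,.003],[-.045,.043,.003],[-.045,-.043,.003],[0,.03,.014],[0,-.03,.014]): print(wpix(o+C@q,p,Rm).round(1))
E
```

```text
(array([-0.6, -0.1, -0.2]), array([ 0.   , -0.001, -0.001])) [ 0.40625732 -0.19294678 -0.70022685  0.61712963 -0.20227815  0.39899607] [0.43479145 0.11697008 0.24821915]
[361.  241.3]
[271.8 241.4]
[365.3 147.6]
[267.3 147.7]
[350.6 200.2]
[282.1 200.3]
```

View pics/w1.png

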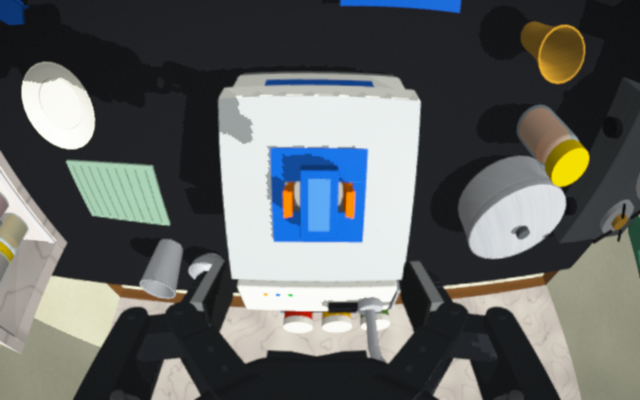

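```bash
python3 - <<'E'
from h import *
im=cv2.imread('pics/w1.png');hsv=cv2.cvtColor(im,cv2.COLOR_BGR2HSV)[130:260,250:390]
b=cv2.inRange(hsv,(95,100,60),(125,255,255));o_=cv2.inRange(hsv,(3,150,80),(18,255,255))
ys,xs=np.nonzero(b)
for r in range(15,118,8):
    w=np.nonzero(b[r])[0]; 
    if len(w): print(r+130,w.min()+250,w.max()+251,end=' | ')
n,l,st,c=cv2.connectedComponentsWithStats(o_);print('\n',st+[250,130,0,0,0],c+[250,130])
cv2.imwrite('pics/c3.png',cv2.resize(im[130:260,250:390],None,fx=4.5,fy=4.5,interpolation=cv2.INTER_CUBIC))
o,C=cov();p,Rm,s=cur()
for q in ([0,.030,.014],[0,-.03,.014],[0,.03,.004],[0,.03,.024],[0,-.03,.004],[0,-.03,.024],[-.03,.016,.026],[-.03,-.016,.026]): print(q,wpix(o+C@q,p,Rm).round(1))
E
```

```text
153 270 368 | 161 270 367 | 169 271 367 | 177 271 367 | 185 271 366 | 193 272 365 | 201 272 365 | 209 272 365 | 217 272 364 | 225 273 364 | 233 273 363 | 241 274 362 | 
 [[  250   130   140   130 17564]
 [  283   183    11    35   320]
 [  343   183    11    35   316]] [[319.55568208 194.30420178]
 [288.090625   200.065625  ]
 [348.21202532 199.74683544]]
[0, 0.03, 0.014] [349.2 200.2]
[0, -0.03, 0.014] [280.8 200.2]
[0, 0.03, 0.004] [348.1 196.8]
[0, 0.03, 0.024] [350.4 203.8]
[0, -0.03, 0.004] [282.  196.8]
[0, -0.03, 0.024] [279.5 203.8]
[-0.03, 0.016, 0.026] [334.7 169.4]
[-0.03, -0.016, 0.026] [295.2 169.4]
```

View pics/c3.png

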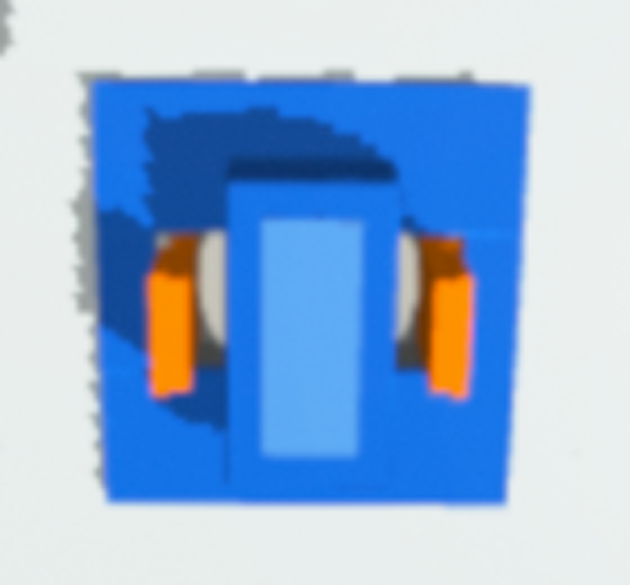

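```bash
python3 - <<'E'
from h import *
p,Rm,s=cur();print(p,s['grip_width'])
for q in ([.011,.0428,-.013],[.011,-.0428,-.013],[-.011,.0428,-.013],[-.011,-.0428,-.013],[.011,.0428,-.035],[.011,-.0428,-.035]): print(q,wpix(p+Rm@q,p,Rm).round(1))
im=cv2.imread('pics/w1.png')
cv2.imwrite('pics/c4.png',cv2.resize(im[245:345,190:450],None,fx=3,fy=3,interpolation=cv2.INTER_CUBIC))
E
```

```text
[0.43478107 0.11798821 0.24836823] 0.08524252215238783
[0.011, 0.0428, -0.013] [402.5 258.5]
[0.011, -0.0428, -0.013] [226.  258.1]
[-0.011, 0.0428, -0.013] [397.2 295.5]
[-0.011, -0.0428, -0.013] [231.5 295.1]
[0.011, 0.0428, -0.035] [415.  282.9]
[0.011, -0.0428, -0.035] [213.  282.3]
```

View pics/c4.png

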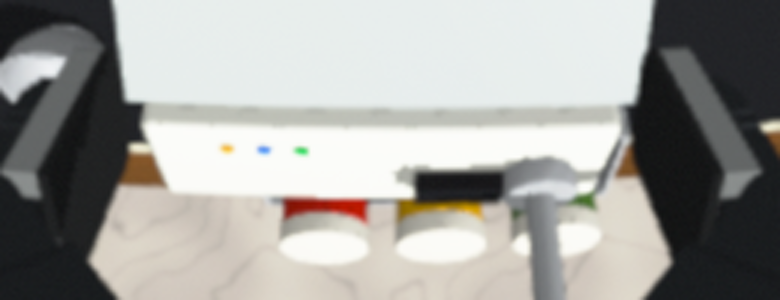

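Request:
{"op": "carry_out", "data": {"commands": [[-1,[-0.5,1,30],[0,0,0]],[-1,[-0.5,1,60],[0,0,0]],[-1,[-0.5,1,90],[0,0,0]],[-1,[-0.5,1,90],[0,0,0]],[-1,[-0.5,1,90],[0,0,0]]]}}

```text
clock: 2.0
tcp_pos: [0.4765, 0.1185, 0.1685]
tcp_rot: [0.24, 0.017, 0.971, -0.004]
ft_force: [-0.1, 0.1, 0.4]
grip_width: 0.0853
```

```bash
python3 - <<'E'
from h import *
o,C=cov()
p,Rm,s=cur();im=save('wrist','w2.png')[:,:,::-1]
print(goal(o+C@[0,0,.003],toolR(C)),p,s['ft_force'])
hsv=cv2.cvtColor(np.ascontiguousarray(im),cv2.COLOR_BGR2HSV)
o_=cv2.inRange(hsv,(3,150,80),(18,255,255))
n,l,st,c=cv2.connectedComponentsWithStats(o_);print(st[1:][st[1:,4]>60],c[1:][st[1:,4]>60])
cv2.imwrite('pics/c5.png',cv2.resize(im[150:400,180:460],None,fx=2.4,fy=2.4,interpolation=cv2.INTER_CUBIC))
for q in ([0,.03,.024],[0,-.03,.024]): print(q,wpix(o+C@q,p,Rm).round(1))
E
```

```text
(array([-0.3, -2.3, 37.4]), array([ 0.001, -0.002,  0.001])) [0.47652143 0.11854762 0.16848023] [-0.11159412  0.12796782  0.3985758 ]
[[262 219  19  53 774]
 [348 220  19  53 772]] [[270.86434109 244.88372093]
 [357.26295337 245.20336788]]
[0, 0.03, 0.024] [362.8 254.3]
[0, -0.03, 0.024] [259.  253.9]
```

View pics/c5.png

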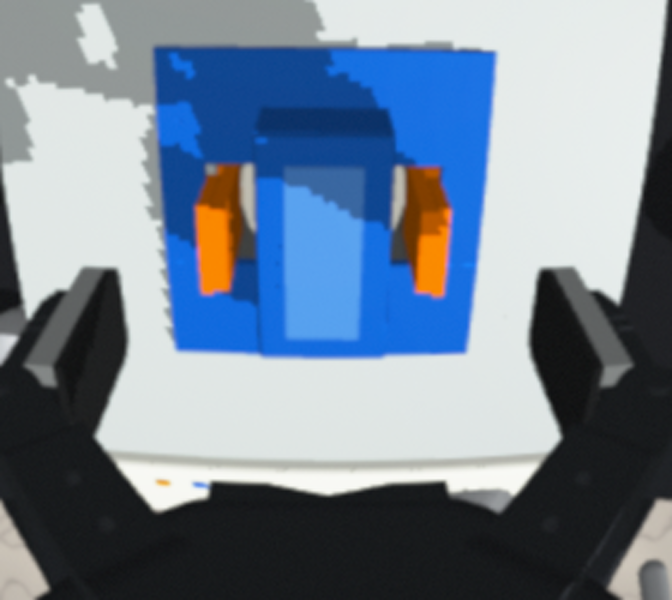

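Request:
{"op": "carry_out", "data": {"commands": [[-1,[0,-1.8,15],[0,0,0]],[-1,[0,-1.8,28],[0,0,0]],[-1,[0,-1.8,36.5],[0,0,0]],[-1,[0,-1.8,36.5],[0,0,0]],[-1,[0,-1.8,36.5],[0,0,0]]]}}

```text
clock: 2.55
tcp_pos: [0.4943, 0.1166, 0.1381]
tcp_rot: [0.241, 0.017, 0.97, -0.004]
ft_force: [0.4, -1.0, 0.3]
grip_width: 0.0854
```

```bash
python3 - <<'E'
from h import *
o,C=cov()
p,Rm,s=cur();im=save('wrist','w3.png')[:,:,::-1]
print(goal(o+C@[0,0,.003],toolR(C)),p,s['ft_force'])
cv2.imwrite('pics/c6.png',cv2.resize(im[150:400,180:460],None,fx=2.4,fy=2.4,interpolation=cv2.INTER_CUBIC))
E
```

```text
(array([ 0.3, -0.8,  1.6]), array([ 0.002, -0.001,  0.001])) [0.49430385 0.1166075  0.13810897] [ 0.44868971 -0.98010952  0.34417416]
```

View pics/c6.png

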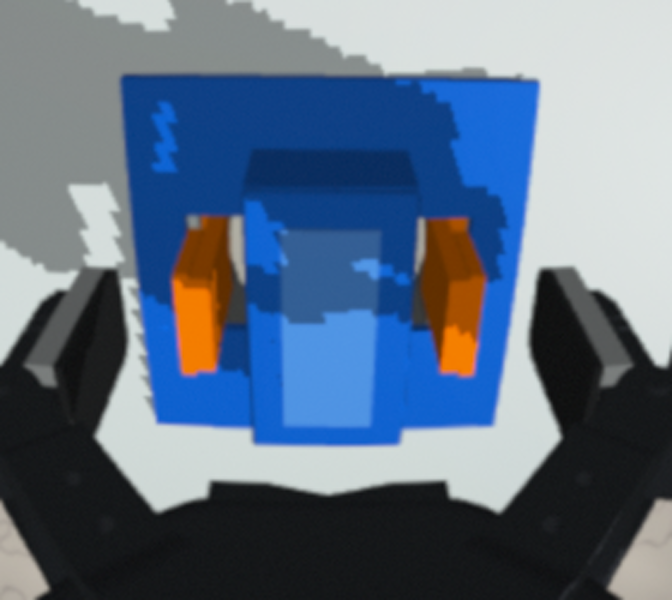

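Request:
{"op": "carry_out", "data": {"commands": [[1,[0,0,0],[0,0,0]],[1,[0,0,0],[0,0,0]],[1,[0,0,0],[0,0,0]],[1,[0,0,0],[0,0,0]],[1,[0,0,0],[0,0,0]],[1,[0,0,0],[0,0,0]],[1,[0,0,0],[0,0,0]],[1,[0,0,0],[0,0,0]]], "newtons": 40}}

```text
clock: 3.4
tcp_pos: [0.4946, 0.1167, 0.1394]
tcp_rot: [0.242, 0.017, 0.97, -0.003]
ft_force: [-6.1, -0.3, 9.0]
grip_width: 0.0486
```

```bash
python3 - <<'E'
from h import *
o,C=cov()
p,Rm,s=cur();im=save('wrist','w4.png')[:,:,::-1]
print(goal(o+C@[0,0,.003],toolR(C)),p,s['ft_force'],Rm.T@s['ft_force'],s['torque'],s['grip_width'])
cv2.imwrite('pics/c7.png',cv2.resize(im[150:400,180:460],None,fx=2.4,fy=2.4,interpolation=cv2.INTER_CUBIC))
E
```

```text
(array([ 1. , -1. ,  2.5]), array([0.002, 0.001, 0.   ])) [0.49459537 0.11672161 0.13938128] [-6.12864358 -0.2888983   9.0032871 ] [  1.16196584  -0.4826111  -10.82219178] [-0.04047469  0.64420152 -0.29653871] 0.04857946857222541
```

View pics/c7.png

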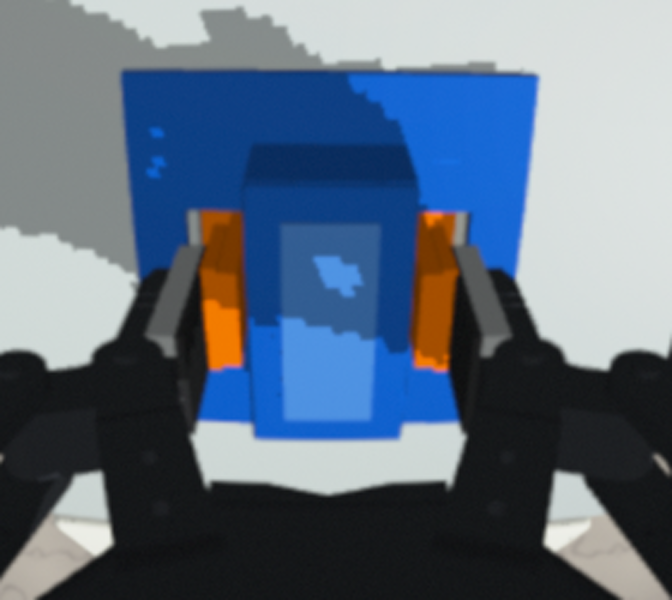

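Request:
{"op": "carry_out", "data": {"commands": [[1,[0,0,-0.5],[0,0,0]],[1,[0,0,-1],[0,0,0]],[1,[0,0,-1.5],[0,0,0]]]}}

```text
clock: 3.75
tcp_pos: [0.4938, 0.1167, 0.1404]
tcp_rot: [0.242, 0.017, 0.97, -0.003]
ft_force: [5.6, 0.4, -8.0]
grip_width: 0.0484
```

```bash
cat > st.py <<'E'
from h import *
o,C=cov();p,Rm,s=cur()
print('tcp in cover frame mm',(C.T@(p-o)*1000).round(1),'F tool',(Rm.T@s['ft_force']).round(1),'T tool',(Rm.T@s['torque']).round(2),'w',round(s['grip_width']*1000,1),'t',s['clock'], 'rv',R.from_matrix(toolR(C).T@Rm).as_rotvec().round(3))
E
python3 st.py
```

```text
tcp in cover frame mm [0.8 0.9 6.8] F tool [-1.1  0.6  9.7] T tool [-0.16  0.25 -0.11] w 48.4 t 3.75 rv [-0.002 -0.    -0.   ]
```

Request:
{"op": "carry_out", "data": {"commands": [[1,[0,0,0.5],[0,0,0]],[1,[0,0.8,0.5],[0,0,0]],[1,[0,0.8,0],[0,0,0]],[1,[0,0.8,-1],[0,0,0]],[1,[0,0.8,-1],[0,0,0]]]}}

```text
clock: 4.25
tcp_pos: [0.4933, 0.1175, 0.1413]
tcp_rot: [0.242, 0.017, 0.97, -0.003]
ft_force: [0.7, 0.3, -0.6]
grip_width: 0.0481
```

```bash
python3 st.py
```

```text
tcp in cover frame mm [0.8 1.7 7.9] F tool [-0.3  0.3  0.9] T tool [ 0.02  0.54 -0.03] w 48.1 t 4.25 rv [-0.002 -0.    -0.   ]
```

Request:
{"op": "carry_out", "data": {"commands": [[1,[0,0,-0.7],[0,0,0]],[1,[0,0,-1.5],[0,0,0]]]}}

```text
clock: 4.45
tcp_pos: [0.4925, 0.1175, 0.1427]
tcp_rot: [0.242, 0.017, 0.97, -0.003]
ft_force: [-0.4, -0.7, -1.1]
grip_width: 0.049
```

```bash
python3 st.py
```

```text
tcp in cover frame mm [0.8 1.7 9.5] F tool [ 0.8 -0.8  0.8] T tool [ 0.03  0.53 -0.02] w 49.0 t 4.45 rv [-0.002 -0.    -0.   ]
```

Request:
{"op": "carry_out", "data": {"commands": [[1,[0,0,-2],[0,0,0]],[1,[0,0,-4],[0,0,0]],[1,[0,0,-6],[0,0,0]]]}}

```text
clock: 4.75
tcp_pos: [0.4896, 0.1176, 0.1482]
tcp_rot: [0.242, 0.017, 0.97, -0.003]
ft_force: [1.1, 0.5, -0.6]
grip_width: 0.048
```

```bash
python3 st.py; python3 - <<'E'
from h import *
im=save('side','s5.png')[:,:,::-1]
cv2.imwrite('pics/c8.png',cv2.resize(im[100:260,230:390],None,fx=3.7,fy=3.7,interpolation=cv2.INTER_CUBIC))
E
```

```text
tcp in cover frame mm [ 0.8  1.7 15.7] F tool [-0.7  0.5  1. ] T tool [-0.01  0.53 -0.03] w 48.0 t 4.75 rv [-0.002 -0.001 -0.   ]
```

View pics/c8.png

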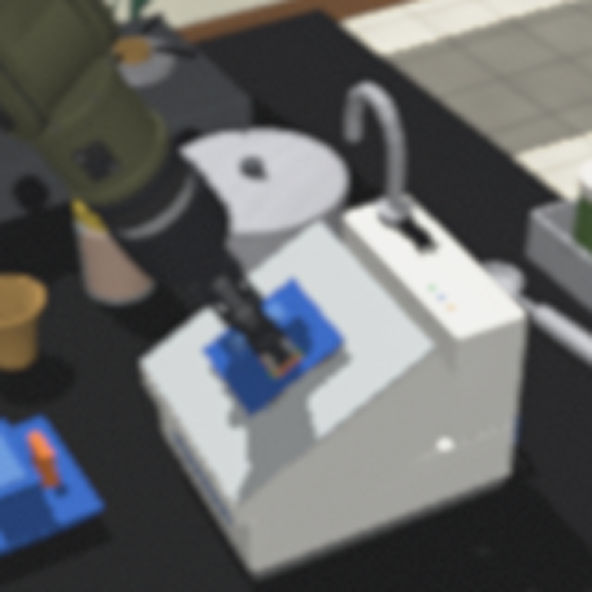

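Request:
{"op": "carry_out", "data": {"commands": [[1,[0,0,-8],[0,0,0]],[1,[0,0,-18],[0,0,0]],[1,[0,0,-30],[0,0,0]],[1,[0,0,-45],[0,0,0]],[1,[0,0,-60],[0,0,0]],[1,[0,0,-75],[0,0,0]],[1,[0,0,-85],[0,0,0]]]}}

```text
clock: 5.5
tcp_pos: [0.4495, 0.1191, 0.2254]
tcp_rot: [0.243, 0.017, 0.97, -0.003]
ft_force: [-0.2, -0.2, -1.2]
grip_width: 0.0485
```

```bash
python3 st.py; python3 - <<'E'
from h import *
# mat fit: corners at z=.006
from math import atan2
sc=[onz('scene',*q,.006)[:2] for q in [(216,159),(246,153),(266,187),(231,195)]]
si=[onz('side',*q,.006)[:2] for q in [(421,265),(458,322),(410,339),(371,277)]]
for n in(sc,si): print(np.array(n).round(3).tolist(),np.mean(n,0))
for n,c,lo,hi in(('scene','scene0',(35,20,80),(85,120,255)),('side','side0',(35,20,80),(85,120,255))):
    im=cv2.imread(f'pics/{c}.png');hsv=cv2.cvtColor(im,cv2.COLOR_BGR2HSV);m=cv2.inRange(hsv,lo,hi)
    N,l,st,ce=cv2.connectedComponentsWithStats(cv2.morphologyEx(m,cv2.MORPH_CLOSE,np.ones((5,5))))
    for i in range(1,N):
        if st[i,4]>800:
            cn=cv2.findContours((l==i).astype(np.uint8),0,2)[0][0]
            q=cv2.approxPolyDP(cn,8,True)[:,0]; P=np.array([onz(n,*(x+.0),.006)[:2] for x in q.astype(float)]); print(n,st[i],q.tolist(),P.round(3).tolist(),P.mean(0))
            if len(P)==4: print([(np.linalg.norm(P[k]-P[k-1]).round(3),np.degrees(atan2(*(P[k]-P[k-1])[::-1])).round(1)) for k in range(4)])
E
```

```text
tcp in cover frame mm [  1.6   1.7 102.6] F tool [ 0.8 -0.3  1. ] T tool [ 0.03  0.53 -0.02] w 48.5 t 5.5 rv [-0.003 -0.003  0.   ]
[[0.644, -0.35], [0.533, -0.313], [0.557, -0.12], [0.679, -0.16]] [ 0.60322911 -0.23591636]
[[0.696, -0.168], [0.654, -0.344], [0.527, -0.32], [0.555, -0.132]] [ 0.60822247 -0.24096486]
scene [ 215  152   51   46 1463] [[249, 152], [215, 162], [229, 197], [265, 184]] [[0.521, -0.311], [0.654, -0.338], [0.689, -0.156], [0.553, -0.135]] [ 0.60415153 -0.23499159]
[(np.float64(0.18), np.float64(-100.2)), (np.float64(0.136), np.float64(-11.4)), (np.float64(0.186), np.float64(79.2)), (np.float64(0.138), np.float64(171.3))]
side [ 215    0   71  109 3259] [[241, 0], [247, 57], [229, 54], [215, 69], [219, 79], [234, 71], [252, 108], [278, 90], [281, 13], [260, 56], [256, 0]] [[1.366, 2.87], [0.887, 1.549], [0.812, 1.653], [0.663, 1.469], [0.637, 1.324], [0.744, 1.386], [0.659, 0.927], [0.846, 1.04], [1.48, 2.308], [0.959, 1.524], [1.477, 2.8]] [0.9572436  1.71374862]
side [ 371  265   87   75 3711] [[418, 265], [371, 279], [405, 339], [457, 321]] [[0.689, -0.164], [0.551, -0.138], [0.517, -0.314], [0.654, -0.34]] [ 0.60302206 -0.23904557]
[(np.float64(0.18), np.float64(78.6)), (np.float64(0.141), np.float64(169.2)), (np.float64(0.179), np.float64(-100.9)), (np.float64(0.139), np.float64(-11.0))]
```

```bash
cat > plan.py <<'E'
from h import *
from scipy.spatial.transform import Slerp
def plan(wps,Rt,n0=0,frac=None):
    # wps world points; rotation spread across all after index n0
    p0,R0,_=cur(); rv=R.from_matrix(R0.T@Rt).as_rotvec(); n=len(wps)
    for i,w in enumerate(wps):
        f=(np.clip((i+1-n0)/(n-n0),0,1) if frac is None else frac[i])
        print(json.dumps([1,(R0.T@(np.array(w)-p0)*1000).round(0).tolist(),(rv*f).round(3).tolist()]),end=', ')
    print()
import json
def down(yaw):
    Rz=R.from_euler('z',yaw).as_matrix(); return Rz@np.diag([-1,1,-1.])
E
python3 - <<'E'
from plan import *
A=np.array([.45,.119,.265]);B=np.array([.595,-.24,.2])
w=[A]+[A+(B-A)*(i+1)/10 for i in range(10)]
fr=[0]+[(i+1)/10 for i in range(10)]
plan(w,down(-.19),frac=fr)
E
```

```text
[1, [-19.0, 0.0, -35.0], [0.0, 0.0, 0.0]], [1, [-30.0, -35.0, -22.0], [0.004, 0.049, 0.015]], [1, [-41.0, -71.0, -9.0], [0.008, 0.098, 0.03]], [1, [-52.0, -106.0, 4.0], [0.012, 0.147, 0.046]], [1, [-62.0, -142.0, 18.0], [0.016, 0.196, 0.061]], [1, [-73.0, -177.0, 31.0], [0.021, 0.245, 0.076]], [1, [-84.0, -212.0, 44.0], [0.025, 0.294, 0.091]], [1, [-95.0, -248.0, 57.0], [0.029, 0.343, 0.106]], [1, [-106.0, -283.0, 70.0], [0.033, 0.392, 0.122]], [1, [-117.0, -319.0, 83.0], [0.037, 0.441, 0.137]], [1, [-128.0, -354.0, 96.0], [0.041, 0.49, 0.152]],
```

Request:
{"op": "carry_out", "data": {"commands": [[1,[-10,0,-18],[0,0,0]],[1,[-19,0,-35],[0,0,0]],[1,[-24,-16,-29],[0.002,0.022,0.007]],[1,[-33,-45,-19],[0.005,0.06,0.019]],[1,[-41,-71,-9],[0.008,0.098,0.03]],[1,[-52,-106,4],[0.012,0.147,0.046]],[1,[-62,-142,18],[0.016,0.196,0.061]],[1,[-73,-177,31],[0.021,0.245,0.076]]]}}

```text
clock: 6.3
tcp_pos: [0.5227, -0.0622, 0.2324]
tcp_rot: [0.122, 0.057, 0.991, -0.002]
ft_force: [1.2, 0.8, -0.5]
grip_width: 0.0485
```

```bash
python3 st.py; python3 - <<'E'
from plan import *
p=cur()[0];B=np.array([.595,-.24,.15])
n=7
plan([p+(B-p)*(i+1)/n for i in range(n)],down(-.19))
E
```

```text
tcp in cover frame mm [  75.1 -176.8   71.5] F tool [-0.9  0.9  0.8] T tool [0.   0.2  0.01] w 48.5 t 6.3 rv [0.018 0.243 0.077]
[1, [-10.0, -24.0, 14.0], [0.003, 0.035, 0.011]], [1, [-20.0, -48.0, 29.0], [0.006, 0.07, 0.021]], [1, [-30.0, -73.0, 43.0], [0.009, 0.105, 0.032]], [1, [-40.0, -97.0, 57.0], [0.012, 0.14, 0.043]], [1, [-50.0, -121.0, 72.0], [0.014, 0.175, 0.053]], [1, [-60.0, -145.0, 86.0], [0.017, 0.21, 0.064]], [1, [-70.0, -169.0, 100.0], [0.02, 0.245, 0.075]],
```

Request:
{"op": "carry_out", "data": {"commands": [[1,[-10,-24,14],[0.003,0.035,0.011]],[1,[-20,-48,29],[0.006,0.07,0.021]],[1,[-30,-73,43],[0.009,0.105,0.032]],[1,[-40,-97,57],[0.012,0.14,0.043]],[1,[-50,-121,72],[0.014,0.175,0.053]],[1,[-60,-145,86],[0.017,0.21,0.064]],[1,[-70,-169,100],[0.02,0.245,0.075]],[1,[-70,-169,100],[0.02,0.245,0.075]]]}}

```text
clock: 7.1
tcp_pos: [0.5966, -0.2426, 0.1479]
tcp_rot: [-0.001, 0.096, 0.995, -0.0]
ft_force: [-0.1, 0.2, -1.3]
grip_width: 0.0482
```

```bash
python3 st.py; python3 - <<'E'
from plan import *
im=save('side','s6.png')[:,:,::-1]; im2=save('wrist','w6.png')
cv2.imwrite('pics/c9.png',cv2.resize(im[160:360,330:530],None,fx=3,fy=3,interpolation=cv2.INTER_CUBIC))
plan([[.595,-.24,.04],[.595,-.24,.028]],down(-.19))
E
```

```text
tcp in cover frame mm [ 106.4 -354.5  -40.8] F tool [0.1 0.2 1.3] T tool [-0.05  0.04  0.03] w 48.2 t 7.1 rv [0.039 0.49  0.154]
[1, [0.0, -0.0, 110.0], [0.0, -0.001, -0.0]], [1, [0.0, -0.0, 122.0], [0.001, -0.002, -0.001]],
```

View pics/c9.png

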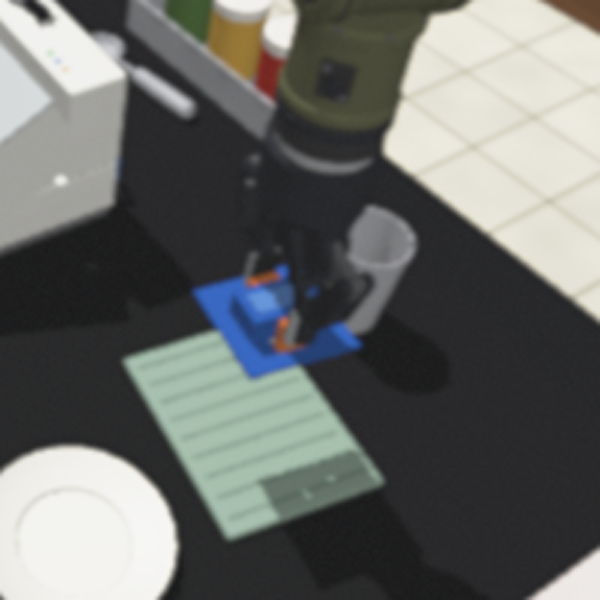

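View pics/w6.png

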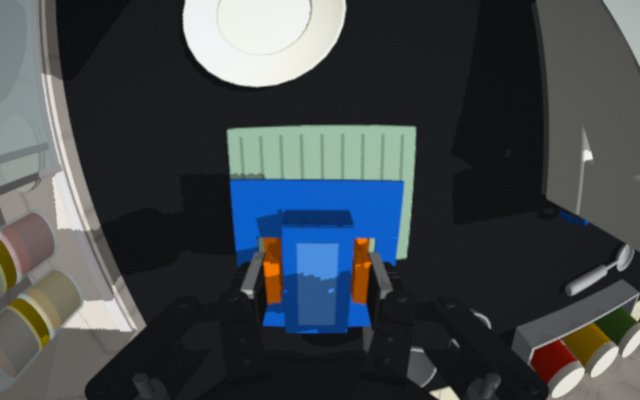

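Request:
{"op": "carry_out", "data": {"commands": [[1,[0,0,20],[0,0,0]],[1,[0,0,45],[0,0,0]],[1,[0,0,70],[0,0,0]],[1,[0,0,92],[0,0,0]],[1,[0,0,106],[0,0,0]],[1,[0,0,113],[0,0,0]],[1,[0,0,114],[0,0,0]]]}}

```text
clock: 7.9
tcp_pos: [0.5945, -0.2389, 0.036]
tcp_rot: [-0.001, 0.095, 0.995, 0.001]
ft_force: [-0.4, 0.2, 0.2]
grip_width: 0.0485
```

```bash
python3 st.py; python3 - <<'E'
from plan import *
print(cur()[0],cur()[2]['ft_force'])
im=save('side','s7.png')[:,:,::-1]
cv2.imwrite('pics/c10.png',cv2.resize(im[220:360,340:480],None,fx=4,fy=4,interpolation=cv2.INTER_CUBIC))
E
```

```text
tcp in cover frame mm [  51.9 -350.8 -138.6] F tool [ 0.4  0.1 -0.2] T tool [-0.    0.06  0.03] w 48.5 t 7.9 rv [0.037 0.49  0.151]
[ 0.5944833  -0.2388583   0.03601148] [-0.36499783  0.19613251  0.17399495]
```

View pics/c10.png

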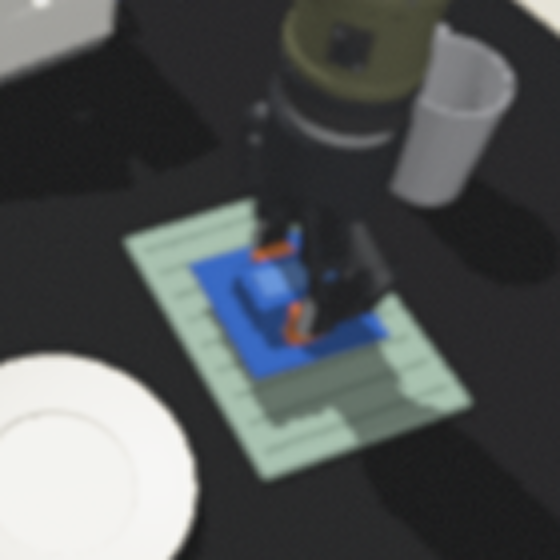

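Request:
{"op": "carry_out", "data": {"commands": [[1,[0,0,1.5],[0,0,0]],[1,[0,0,3],[0,0,0]],[1,[0,0,4.5],[0,0,0]],[1,[0,0,5.5],[0,0,0]]]}}

```text
clock: 8.35
tcp_pos: [0.5952, -0.2393, 0.0312]
tcp_rot: [-0.0, 0.095, 0.995, 0.0]
ft_force: [0.3, 0.7, -0.9]
grip_width: 0.0489
```

```bash
python3 st.py
```

```text
tcp in cover frame mm [  50.3 -351.3 -143.1] F tool [-0.1  0.7  0.9] T tool [-0.02  0.01  0.01] w 48.9 t 8.35 rv [0.037 0.488 0.152]
```

Request:
{"op": "carry_out", "data": {"commands": [[1,[0,0,1],[0,0,0]],[1,[0,0,2],[0,0,0]],[1,[0,0,3],[0,0,0]],[1,[0,0,3],[0,0,0]]]}}

```text
clock: 8.75
tcp_pos: [0.5951, -0.2392, 0.028]
tcp_rot: [-0.0, 0.095, 0.995, 0.0]
ft_force: [0.7, 0.3, -1.6]
grip_width: 0.0486
```

```bash
python3 st.py
```

```text
tcp in cover frame mm [  48.6 -351.2 -145.9] F tool [-0.7  0.4  1.6] T tool [-0.05  0.03  0.03] w 48.6 t 8.75 rv [0.037 0.489 0.152]
```

Request:
{"op": "carry_out", "data": {"commands": [[1,[0,0,1],[0,0,0]],[1,[0,0,2],[0,0,0]],[1,[0,0,2.5],[0,0,0]]]}}

```text
clock: 9.05
tcp_pos: [0.595, -0.2392, 0.0253]
tcp_rot: [-0.001, 0.095, 0.995, 0.0]
ft_force: [0.5, 0.2, -1.3]
grip_width: 0.0485
```

```bash
python3 st.py
```

```text
tcp in cover frame mm [  47.3 -351.2 -148.2] F tool [-0.4  0.3  1.3] T tool [-0.02  0.01 -0.  ] w 48.5 t 9.05 rv [0.037 0.489 0.152]
```

Request:
{"op": "carry_out", "data": {"commands": [[1,[0,0,0.7],[0,0,0]],[1,[0,0,1.4],[0,0,0]],[1,[0,0,1.4],[0,0,0]]]}}

```text
clock: 9.35
tcp_pos: [0.595, -0.2393, 0.025]
tcp_rot: [-0.0, 0.095, 0.995, 0.0]
ft_force: [-2.2, 1.1, 4.9]
grip_width: 0.0483
```

```bash
python3 st.py
```

```text
tcp in cover frame mm [  47.2 -351.3 -148.6] F tool [ 2.3  0.6 -4.9] T tool [-0.13  0.44  0.02] w 48.3 t 9.35 rv [0.037 0.488 0.152]
```

Request:
{"op": "carry_out", "data": {"commands": [[-1,[0,0,1.5],[0,0,0]],[-1,[0,0,2],[0,0,0]],[-1,[0,0,1],[0,0,0]],[-1,[0,0,0],[0,0,0]],[-1,[0,0,0],[0,0,0]],[-1,[0,0,0],[0,0,0]]]}}

```text
clock: 9.95
tcp_pos: [0.5951, -0.2393, 0.025]
tcp_rot: [-0.0, 0.095, 0.995, 0.0]
ft_force: [-0.2, -0.6, -0.0]
grip_width: 0.0856
```

```bash
python3 st.py; python3 - <<'E'
from plan import *
im=save('wrist','w8.png')
E
```

```text
tcp in cover frame mm [  47.3 -351.2 -148.6] F tool [ 0.1 -0.6  0. ] T tool [ 0.01  0.   -0.03] w 85.6 t 9.95 rv [0.037 0.488 0.152]
```

View pics/w8.png

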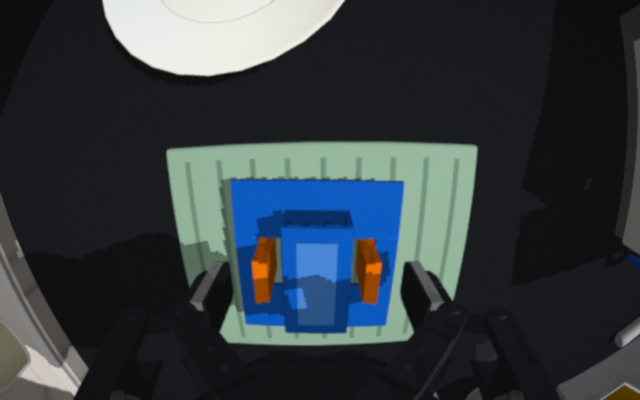

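```bash
python3 - <<'E'
from plan import *
o,C=cov()
p,R0,_=cur();A=np.array([.595,-.24,.17]);B=o+C@[0,0,.12]
B2=B+[0,0,.02]
print(B)
w=[p+(A-p)*f for f in (.1,.3,.55,.8)]+[A+(B2-A)*(i+1)/10 for i in range(10)]
plan(w,toolR(C),frac=[0,0,0,0]+[(i+1)/10 for i in range(10)])
E
```

```text
[0.43992798 0.11771695 0.23995371]
[1, [0.0, -0.0, -15.0], [-0.0, -0.0, -0.0]], [1, [0.0, -0.0, -44.0], [-0.0, -0.0, -0.0]], [1, [0.0, -0.0, -80.0], [-0.0, -0.0, -0.0]], [1, [0.0, -0.0, -116.0], [-0.0, -0.0, -0.0]], [1, [22.0, 32.0, -154.0], [-0.004, -0.049, -0.015]], [1, [44.0, 64.0, -163.0], [-0.007, -0.098, -0.03]], [1, [66.0, 96.0, -172.0], [-0.011, -0.146, -0.045]], [1, [88.0, 128.0, -181.0], [-0.015, -0.195, -0.061]], [1, [110.0, 160.0, -190.0], [-0.019, -0.244, -0.076]], [1, [132.0, 193.0, -199.0], [-0.022, -0.293, -0.091]], [1, [154.0, 225.0, -208.0], [-0.026, -0.342, -0.106]], [1, [176.0, 257.0, -217.0], [-0.03, -0.391, -0.121]], [1, [198.0, 289.0, -226.0], [-0.033, -0.439, -0.136]], [1, [220.0, 321.0, -235.0], [-0.037, -0.488, -0.152]],
```

Request:
{"op": "carry_out", "data": {"commands": [[-1,[0,0,-6],[0,0,0]],[-1,[0,0,-25],[0,0,0]],[-1,[0,0,-60],[0,0,0]],[-1,[0,0,-100],[0,0,0]],[-1,[0,0,-140],[0,0,0]],[-1,[22,32,-165],[-0.004,-0.049,-0.015]],[-1,[44,64,-175],[-0.007,-0.098,-0.03]],[-1,[66,96,-183],[-0.011,-0.146,-0.045]]]}}

```text
clock: 10.8
tcp_pos: [0.5489, -0.132, 0.2101]
tcp_rot: [0.075, 0.072, 0.995, -0.001]
ft_force: [0.3, 0.8, 1.3]
grip_width: 0.0854
```

```bash
python3 st.py; python3 - <<'E'
from plan import *
o,C=cov()
im=save('scene','sc9.png')
p,R0,_=cur();B=o+C@[0,.001,.12]
w=[p+(B+[0,0,.015]-p)*(i+1)/7 for i in range(7)]+[B]
plan(w,toolR(C),frac=[(i+1)/7 for i in range(7)]+[1])
cv2.imwrite('pics/c11.png',cv2.resize(im[120:260,180:340,::-1],None,fx=4,fy=4,interpolation=cv2.INTER_CUBIC))
E
```

```text
tcp in cover frame mm [  90.1 -245.6   38.3] F tool [-0.4  0.8 -1.2] T tool [-0.05  0.15 -0.02] w 85.4 t 10.8 rv [0.026 0.337 0.107]
[1, [18.0, 33.0, -9.0], [-0.003, -0.049, -0.015]], [1, [36.0, 65.0, -18.0], [-0.006, -0.098, -0.03]], [1, [55.0, 98.0, -27.0], [-0.009, -0.147, -0.045]], [1, [73.0, 131.0, -35.0], [-0.012, -0.196, -0.059]], [1, [91.0, 163.0, -44.0], [-0.015, -0.245, -0.074]], [1, [109.0, 196.0, -53.0], [-0.017, -0.295, -0.089]], [1, [128.0, 229.0, -62.0], [-0.02, -0.344, -0.104]], [1, [130.0, 229.0, -47.0], [-0.02, -0.344, -0.104]],
```

View pics/c11.png

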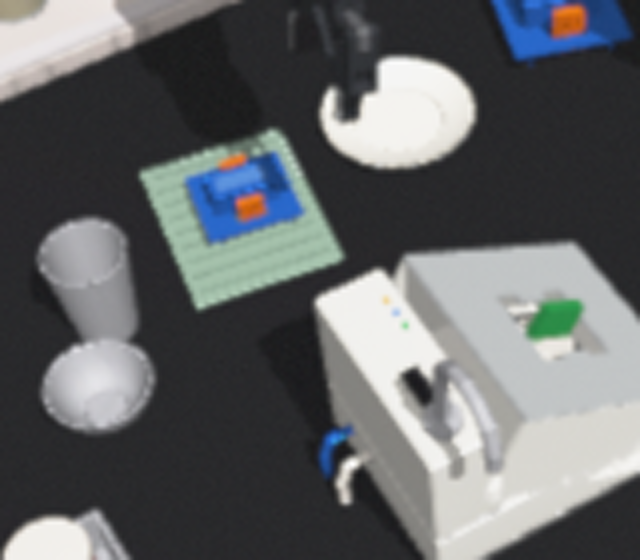

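Scene picture: the cover stands flat on the mat, about (241,171) in the full image. The opening is empty, with the green filter grip showing at about (318,200). I'll go back to the opening.

Request:
{"op": "carry_out", "data": {"commands": [[-1,[18,33,-9],[-0.003,-0.049,-0.015]],[-1,[36,65,-18],[-0.006,-0.098,-0.03]],[-1,[55,98,-27],[-0.009,-0.147,-0.045]],[-1,[73,131,-35],[-0.012,-0.196,-0.059]],[-1,[91,163,-44],[-0.015,-0.245,-0.074]],[-0.2,[109,196,-53],[-0.017,-0.295,-0.089]],[0.1,[128,229,-62],[-0.02,-0.344,-0.104]],[0.1,[130,229,-55],[-0.02,-0.344,-0.104]]]}}

```text
clock: 11.65
tcp_pos: [0.4368, 0.1238, 0.2494]
tcp_rot: [0.244, 0.013, 0.97, -0.002]
ft_force: [1.4, -0.9, -0.4]
grip_width: 0.0437
```

Request:
{"op": "carry_out", "data": {"commands": [[0.1,[0,0,0],[0,0,0]],[0.1,[0,0,0],[0,0,0]],[0.1,[0,0,0],[0,0,0]]]}}

```text
clock: 11.95
tcp_pos: [0.4377, 0.1227, 0.2497]
tcp_rot: [0.244, 0.014, 0.97, -0.002]
ft_force: [0.3, -0.6, 0.7]
grip_width: 0.0386
```

```bash
python3 st.py; python3 - <<'E'
from plan import *
o,C=cov()
p,R0,_=cur();im=save('wrist','w10.png')[:,:,::-1]
print(goal(o+C@[0,0,.07],toolR(C)))
hsv=cv2.cvtColor(np.ascontiguousarray(im),cv2.COLOR_BGR2HSV)
g=cv2.inRange(hsv,(45,120,40),(80,255,255));g[:100]=0;g[300:]=0;g[:,:200]=0;g[:,440:]=0
n,l,st,c=cv2.connectedComponentsWithStats(g);print(st[1:][st[1:,4]>60],c[1:][st[1:,4]>60])
for q in ([.02,.005,.02],[.02,-.005,.02],[-.02,.005,.02],[-.02,-.005,.02]): print(q,wpix(o+C@q,p,R0).round(1))
cv2.imwrite('pics/c12.png',cv2.resize(im[130:380,180:460],None,fx=2.4,fy=2.4,interpolation=cv2.INTER_CUBIC))
E
```

```text
tcp in cover frame mm [  2.4   4.9 129.8] F tool [-0.6 -0.6 -0.4] T tool [0.   0.4  0.03] w 38.6 t 11.95 rv [-0.005 -0.004 -0.005]
(array([ 2.7, -5.1, 59.6]), array([0.005, 0.003, 0.005]))
[[305 169  12  52 537]] [[310.82867784 194.95903166]]
[0.02, 0.005, 0.02] [314.5 220.2]
[0.02, -0.005, 0.02] [303.  220.1]
[-0.02, 0.005, 0.02] [314.7 175.4]
[-0.02, -0.005, 0.02] [302.7 175.4]
```

View pics/c12.png

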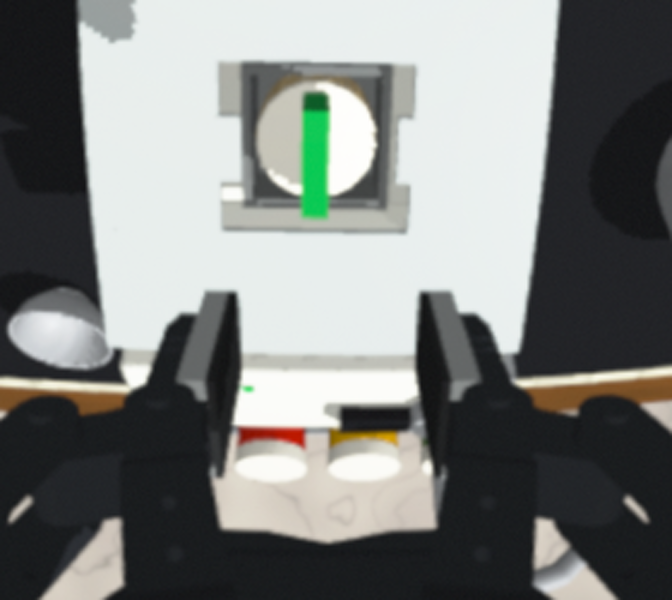

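Request:
{"op": "carry_out", "data": {"commands": [[0.1,[1,-2,25],[0.003,0.002,0.003]],[0.1,[2.5,-4.5,55],[0.005,0.003,0.005]],[0.1,[2.5,-4.5,80],[0.005,0.003,0.005]],[0.1,[2.5,-4.5,80],[0.005,0.003,0.005]],[0.1,[2.5,-4.5,80],[0.005,0.003,0.005]]]}}

```text
clock: 12.5
tcp_pos: [0.4733, 0.116, 0.1777]
tcp_rot: [0.241, 0.018, 0.97, -0.005]
ft_force: [0.2, 0.3, -0.1]
grip_width: 0.0385
```

```bash
python3 st.py; python3 - <<'E'
from plan import *
o,C=cov()
p,R0,_=cur();im=save('wrist','w11.png')[:,:,::-1]
print(goal(o+C@[0,0,0],toolR(C)))
for q in ([.02,.005,.02],[.02,-.005,.02],[-.02,.005,.02],[-.02,-.005,.02]): print(q,wpix(o+C@q,p,R0).round(1))
cv2.imwrite('pics/c13.png',cv2.resize(im[150:350,230:410],None,fx=3,fy=3,interpolation=cv2.INTER_CUBIC))
E
```

```text
tcp in cover frame mm [ 0.3 -0.5 49.3] F tool [-0.1  0.3  0.2] T tool [0.02 0.43 0.02] w 38.5 t 12.5 rv [0.002 0.001 0.002]
(array([ 1.1,  0. , 50. ]), array([-0.001,  0.001, -0.001]))
[0.02, 0.005, 0.02] [323.4 270.1]
[0.02, -0.005, 0.02] [307.7 270.1]
[-0.02, 0.005, 0.02] [324.  211.1]
[-0.02, -0.005, 0.02] [307.  211.1]
```

View pics/c13.png

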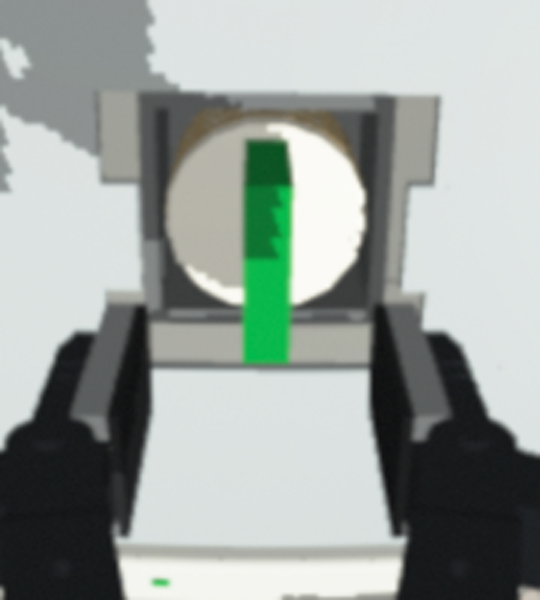

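Request:
{"op": "carry_out", "data": {"commands": [[0.1,[0.5,0.8,20],[0,0,0]],[0.1,[0.5,0.8,38],[0,0,0]],[0.1,[0.5,0.8,49],[0,0,0]],[0.1,[0.5,0.8,49],[0,0,0]],[1,[0.5,0.8,49],[0,0,0]],[1,[0.5,0.8,49],[0,0,0]],[1,[0.5,0.8,49],[0,0,0]],[1,[0.5,0.8,49],[0,0,0]]], "newtons": 40}}

```text
clock: 13.35
tcp_pos: [0.4968, 0.1169, 0.1366]
tcp_rot: [0.243, 0.018, 0.97, -0.004]
ft_force: [-3.9, 0.3, 5.5]
grip_width: 0.009
```

Request:
{"op": "carry_out", "data": {"commands": [[1,[0,0,0],[0,0,0]],[1,[0,0,0],[0,0,0]],[1,[0,0,0],[0,0,0]]]}}

```text
clock: 13.65
tcp_pos: [0.4966, 0.1168, 0.1366]
tcp_rot: [0.243, 0.018, 0.97, -0.004]
ft_force: [-1.8, 0.1, 1.9]
grip_width: 0.0094
```

```bash
python3 st.py; python3 - <<'E'
from plan import *
im=save('wrist','w12.png')[:,:,::-1]
cv2.imwrite('pics/c14.png',cv2.resize(im[150:350,230:410],None,fx=3,fy=3,interpolation=cv2.INTER_CUBIC))
E
```

```text
tcp in cover frame mm [1.5 1.1 2.1] F tool [ 0.7  0.  -2.6] T tool [ 0.    0.56 -0.01] w 9.4 t 13.65 rv [-0.    -0.003  0.001]
```

View pics/c14.png

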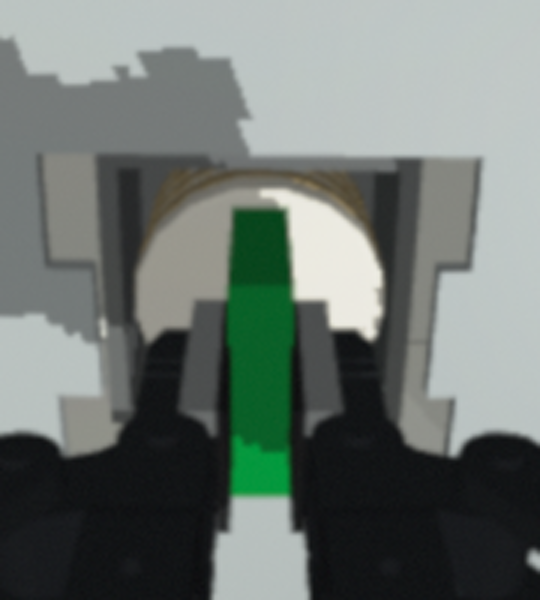

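Request:
{"op": "carry_out", "data": {"commands": [[1,[0,0,-4],[0,0,0]],[1,[0,0,-10],[0,0,0]],[1,[0,0,-18],[0,0,0]],[1,[0,0,-28],[0,0,0]],[1,[0,0,-40],[0,0,0]],[1,[0,0,-54],[0,0,0]],[1,[0,0,-70],[0,0,0]],[1,[0,0,-85],[0,0,0]]], "newtons": 60}}

```text
clock: 14.5
tcp_pos: [0.456, 0.1183, 0.2128]
tcp_rot: [0.244, 0.018, 0.97, -0.004]
ft_force: [-0.3, 0.2, -1.3]
grip_width: 0.0086
```

```bash
python3 st.py; python3 - <<'E'
from plan import *
im=save('side','s13.png')[:,:,::-1]
cv2.imwrite('pics/c15.png',cv2.resize(im[100:260,230:390],None,fx=3.7,fy=3.7,interpolation=cv2.INTER_CUBIC))
# saucer now
for n in('scene','side'):
    i=cv2.imread(f'pics/{n}0.png');hsv=cv2.cvtColor(i,cv2.COLOR_BGR2HSV);m=cv2.inRange(hsv,(0,0,150),(180,60,255))
    N,l,st,ce=cv2.connectedComponentsWithStats(m)
    tgt=(279,148) if n=='scene' else (355,339)
    k=l[tgt[1],tgt[0]];cn=cv2.findContours((l==k).astype(np.uint8),0,2)[0];cn=max(cn,key=cv2.contourArea)
    e=cv2.fitEllipse(cn);print(n,st[k],e)
    P=np.array([onz(n,*q.astype(float),.018)[:2] for q in cn[:,0]])
    print(cv2.minEnclosingCircle((P*1000).astype(np.float32)))
E
```

```text
tcp in cover frame mm [ 1.4  1.1 88.5] F tool [0.9 0.2 1. ] T tool [0.   0.56 0.02] w 8.6 t 14.5 rv [-0.001 -0.003  0.002]
scene [260 134  39  28 834] ((278.9779968261719, 147.5780792236328), (26.808046340942383, 37.499595642089844), 86.50562286376953)
((415.8735046386719, -257.0440673828125), 76.32679748535156)
side [ 322  309   67   62 3282] ((354.8569641113281, 339.4158020019531), (60.466468811035156, 67.30740356445312), 111.03179168701172)
((416.07745361328125, -257.6518859863281), 75.55455017089844)
```

View pics/c15.png

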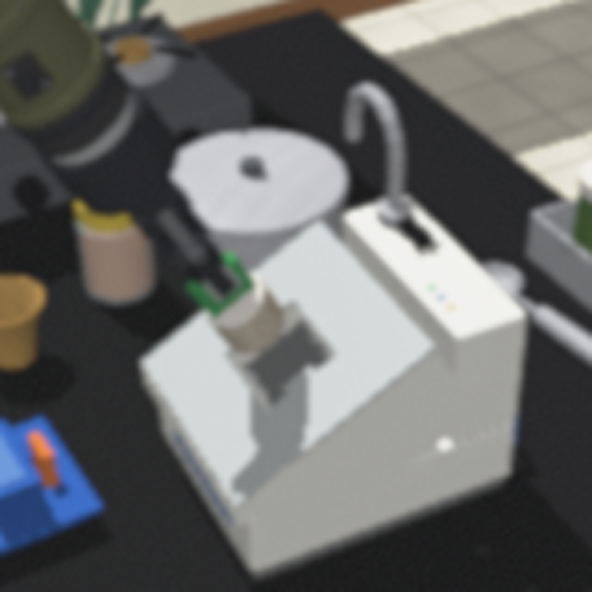

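```bash
python3 - <<'E'
from plan import *
p,R0,_=cur();A=np.array([.44,.118,.26]);B=np.array([.416,-.257,.15])
w=[p+(A-p)*.5,A]+[A+(B-A)*(i+1)/12 for i in range(12)]
plan(w,down(-.3),frac=[0,0]+[(i+1)/12 for i in range(12)])
E
```

```text
[1, [-3.0, -1.0, -24.0], [0.0, 0.0, 0.0]], [1, [-7.0, -1.0, -47.0], [0.0, 0.0, 0.0]], [1, [-2.0, -32.0, -40.0], [0.006, 0.041, 0.021]], [1, [3.0, -64.0, -32.0], [0.011, 0.082, 0.043]], [1, [8.0, -95.0, -25.0], [0.017, 0.123, 0.064]], [1, [13.0, -126.0, -17.0], [0.023, 0.164, 0.086]], [1, [18.0, -158.0, -9.0], [0.028, 0.205, 0.107]], [1, [24.0, -189.0, -2.0], [0.034, 0.246, 0.129]], [1, [29.0, -220.0, 6.0], [0.039, 0.287, 0.15]], [1, [34.0, -252.0, 13.0], [0.045, 0.328, 0.172]], [1, [39.0, -283.0, 21.0], [0.051, 0.369, 0.193]], [1, [44.0, -314.0, 29.0], [0.056, 0.41, 0.214]], [1, [49.0, -346.0, 36.0], [0.062, 0.451, 0.236]], [1, [54.0, -377.0, 44.0], [0.068, 0.492, 0.257]],
```

Request:
{"op": "carry_out", "data": {"commands": [[1,[-3,-1,-20],[0,0,0]],[1,[-7,-1,-47],[0,0,0]],[1,[-3,-20,-43],[0.004,0.027,0.014]],[1,[3,-50,-34],[0.009,0.067,0.035]],[1,[8,-82,-27],[0.015,0.107,0.056]],[1,[13,-116,-19],[0.021,0.151,0.079]],[1,[18,-148,-11],[0.027,0.193,0.1]],[1,[22,-178,-5],[0.032,0.232,0.121]]]}}

```text
clock: 15.35
tcp_pos: [0.4279, -0.0599, 0.2086]
tcp_rot: [0.13, 0.081, 0.988, -0.002]
ft_force: [0.5, 1.3, -0.7]
grip_width: 0.0084
```

```bash
python3 st.py; python3 - <<'E'
from plan import *
p,R0,_=cur();B=np.array([.416,-.257,.13])
n=7
plan([p+(B-p)*(i+1)/n for i in range(n)],down(-.3))
E
```

```text
tcp in cover frame mm [ -19.7 -177.9   95. ] F tool [-0.1  1.3  0.7] T tool [-0.02  0.28  0.02] w 8.4 t 15.35 rv [0.03  0.226 0.124]
[1, [0.0, -28.0, 11.0], [0.005, 0.037, 0.019]], [1, [0.0, -57.0, 22.0], [0.01, 0.074, 0.039]], [1, [0.0, -85.0, 33.0], [0.015, 0.111, 0.058]], [1, [0.0, -113.0, 44.0], [0.02, 0.148, 0.077]], [1, [0.0, -141.0, 56.0], [0.025, 0.185, 0.096]], [1, [0.0, -170.0, 67.0], [0.03, 0.222, 0.116]], [1, [0.0, -198.0, 78.0], [0.035, 0.259, 0.135]],
```

Request:
{"op": "carry_out", "data": {"commands": [[1,[0,-28,11],[0.005,0.037,0.019]],[1,[0,-57,22],[0.01,0.074,0.039]],[1,[0,-85,33],[0.015,0.111,0.058]],[1,[0,-113,44],[0.02,0.148,0.077]],[1,[0,-141,56],[0.025,0.185,0.096]],[1,[0,-170,67],[0.03,0.222,0.116]],[1,[0,-190,78],[0.035,0.259,0.135]],[1,[0,-198,78],[0.035,0.259,0.135]]]}}

```text
clock: 16.15
tcp_pos: [0.4168, -0.2591, 0.1286]
tcp_rot: [-0.0, 0.15, 0.989, 0.0]
ft_force: [-0.0, 0.6, -1.1]
grip_width: 0.009
```

```bash
python3 st.py; python3 - <<'E'
from plan import *
p,R0,_=cur();print(p,goal([.416,-.257,.075],down(-.3)))
im=save('side','s14.png')[:,:,::-1];save('wrist','w14.png')
cv2.imwrite('pics/c16.png',cv2.resize(im[200:400,260:460],None,fx=3,fy=3,interpolation=cv2.INTER_CUBIC))
E
```

```text
tcp in cover frame mm [ -60.8 -377.4   26.2] F tool [0.2 0.6 1.1] T tool [-0.02  0.02 -0.03] w 9.0 t 16.15 rv [0.065 0.486 0.26 ]
[ 0.41681526 -0.25909785  0.12864216] (array([ 1.4,  1.8, 53.6]), array([ 0.   , -0.001, -0.001]))
```

View pics/c16.png

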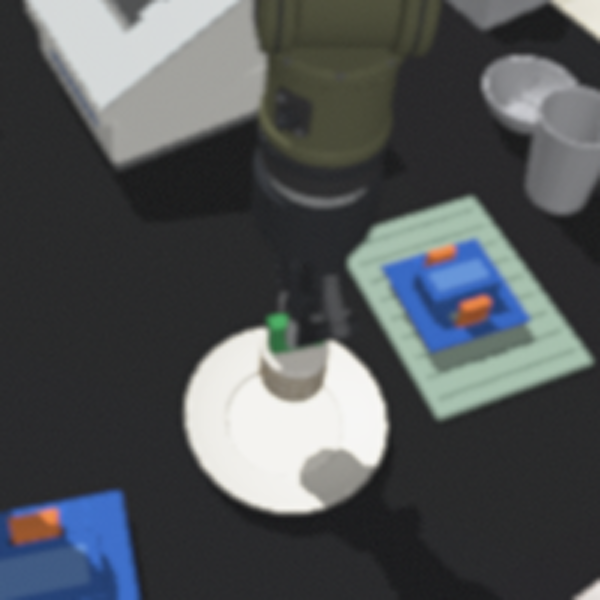

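View pics/w14.png

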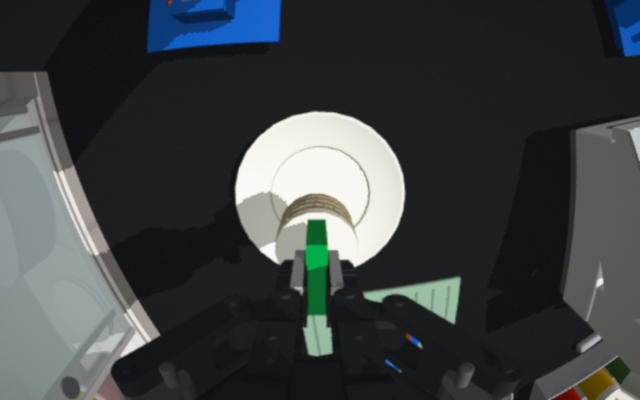

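Request:
{"op": "carry_out", "data": {"commands": [[1,[1,1,12],[0,0,0]],[1,[1.4,1.5,28],[0,0,0]],[1,[1.4,1.5,44],[0,0,0]],[1,[1.4,1.5,56],[0,0,0]],[1,[1.4,1.5,62],[0,0,0]],[1,[1.4,1.5,64],[0,0,0]],[1,[1.4,1.5,64],[0,0,0]]]}}

```text
clock: 16.95
tcp_pos: [0.4155, -0.2556, 0.0663]
tcp_rot: [0.001, 0.15, 0.989, 0.0]
ft_force: [0.4, -0.4, -0.7]
grip_width: 0.0089
```

```bash
python3 st.py; python3 - <<'E'
from plan import *
p,R0,_=cur();print(p,goal([.416,-.257,.06],down(-.3)))
im=save('side','s15.png')[:,:,::-1];im2=save('wrist','w15.png')[:,:,::-1]
a=cv2.resize(im[250:390,290:430],None,fx=2.8,fy=2.8,interpolation=cv2.INTER_CUBIC);b=cv2.resize(im2[100:380,180:460],(392,392))
cv2.imwrite('pics/c17.png',np.hstack([a,b]))
E
```

```text
tcp in cover frame mm [ -91.4 -374.   -28.1] F tool [-0.5 -0.2  0.7] T tool [ 0.02 -0.    0.04] w 8.9 t 16.95 rv [0.064 0.484 0.259]
[ 0.4154551  -0.25563689  0.06627703] (array([-0.9, -1.1,  6.3]), array([ 0.   ,  0.001, -0.   ]))
```

View pics/c17.png

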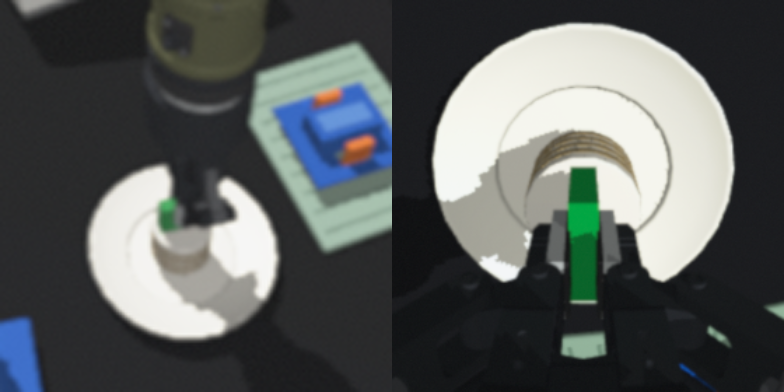

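Request:
{"op": "carry_out", "data": {"commands": [[1,[0,0,1.5],[0,0,0]],[1,[0,0,3],[0,0,0]],[1,[0,0,4.5],[0,0,0]],[1,[0,0,6],[0,0,0]]]}}

```text
clock: 17.45
tcp_pos: [0.4158, -0.2562, 0.0604]
tcp_rot: [0.001, 0.15, 0.989, -0.0]
ft_force: [0.4, 0.3, -1.0]
grip_width: 0.0086
```

```bash
python3 st.py; python3 -c "
from h import *
print(cur()[0])"
```

```text
tcp in cover frame mm [ -93.7 -374.5  -33.5] F tool [-0.3  0.4  1. ] T tool [-0.    0.01 -0.03] w 8.6 t 17.45 rv [0.065 0.484 0.26 ]
[ 0.41584535 -0.25615926  0.06042807]
```

Request:
{"op": "carry_out", "data": {"commands": [[1,[0,0,1],[0,0,0]],[1,[0,0,2],[0,0,0]],[1,[0,0,2.5],[0,0,0]]]}}

```text
clock: 17.75
tcp_pos: [0.4157, -0.2561, 0.0577]
tcp_rot: [0.001, 0.15, 0.989, 0.0]
ft_force: [0.1, 1.3, -0.8]
grip_width: 0.0084
```

```bash
python3 st.py
```

```text
tcp in cover frame mm [ -95.1 -374.4  -35.8] F tool [0.3 1.3 0.8] T tool [ 0.05  0.01 -0.02] w 8.4 t 17.75 rv [0.065 0.484 0.26 ]
```

Request:
{"op": "carry_out", "data": {"commands": [[1,[0,0,0.7],[0,0,0]],[1,[0,0,1.5],[0,0,0]],[1,[0,0,1.5],[0,0,0]]]}}

```text
clock: 18.05
tcp_pos: [0.4158, -0.2562, 0.0564]
tcp_rot: [0.001, 0.15, 0.989, -0.0]
ft_force: [-0.7, -0.2, 0.7]
grip_width: 0.0085
```

```bash
python3 st.py
```

```text
tcp in cover frame mm [ -95.7 -374.5  -37. ] F tool [ 0.6 -0.4 -0.7] T tool [0.   0.1  0.01] w 8.5 t 18.05 rv [0.065 0.484 0.26 ]
```

Request:
{"op": "carry_out", "data": {"commands": [[1,[0,0,0.6],[0,0,0]],[1,[0,0,0.6],[0,0,0]]]}}

```text
clock: 18.25
tcp_pos: [0.4158, -0.2563, 0.0563]
tcp_rot: [0.001, 0.15, 0.989, -0.0]
ft_force: [-1.8, 0.6, 5.0]
grip_width: 0.0083
```

```bash
python3 st.py
```

```text
tcp in cover frame mm [ -95.8 -374.6  -37.1] F tool [ 1.9  0.1 -5. ] T tool [-0.06  0.38  0.01] w 8.3 t 18.25 rv [0.065 0.484 0.26 ]
```

Request:
{"op": "carry_out", "data": {"commands": [[0,[0,0,0],[0,0,0]],[0,[0,0,0],[0,0,0]],[0,[0,0,0],[0,0,0]],[0,[0,0,-5],[0,0,0]],[0,[0,0,-20],[0,0,0]],[-0.5,[0,0,-50],[0,0,0]],[-0.5,[0,0,-90],[0,0,0]],[-0.5,[0,0,-130],[0,0,0]]]}}

```text
clock: 19.05
tcp_pos: [0.415, -0.2558, 0.1876]
tcp_rot: [0.001, 0.15, 0.989, 0.0]
ft_force: [0.5, -0.8, -0.0]
grip_width: 0.064
```

```bash
python3 st.py; python3 - <<'E'
from h import *
p,R0,_=cur()
im=save('side','s16.png')[:,:,::-1];im2=save('wrist','w16.png')[:,:,::-1];im3=save('scene','sc16.png')[:,:,::-1]
a=cv2.resize(im[230:390,280:480],(400,320),interpolation=cv2.INTER_CUBIC);b=cv2.resize(im2[60:380,120:520],(400,320))
cv2.imwrite('pics/c18.png',np.hstack([a,b]));print(p)
E
```

```text
tcp in cover frame mm [ -34.8 -374.2   79.2] F tool [-0.7 -0.6  0. ] T tool [-0.04 -0.07 -0.02] w 64.0 t 19.05 rv [0.065 0.485 0.26 ]
[ 0.41497673 -0.25584244  0.18761721]
```

View pics/c18.png

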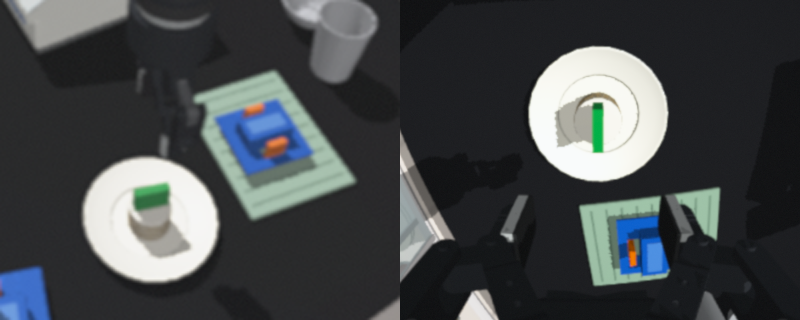

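View pics/sc16.png

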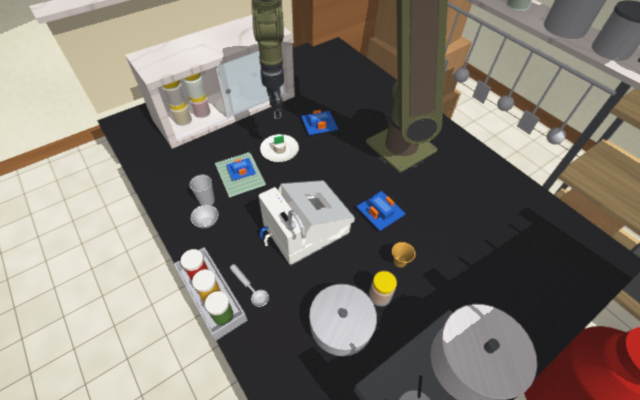

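```bash
python3 - <<'E'
from h import *
p,R0,_=cur(); rs=[]
for n,f,roi in(('side','s16',(290,300,400,390)),('scene','sc16',(260,125,300,165)),('wrist','w16',(280,90,360,220))):
    i=cv2.imread(f'pics/{f}.png');hsv=cv2.cvtColor(i,cv2.COLOR_BGR2HSV)
    g=cv2.inRange(hsv,(50,110,30),(80,255,255));x0,y0,x1,y1=roi;M=np.zeros_like(g);M[y0:y1,x0:x1]=g[y0:y1,x0:x1]
    m=cv2.moments(M,True);c=(m['m10']/m['m00'],m['m01']/m['m00']);print(n,c,m['m00'])
    r=ray(n,*c) if n!='wrist' else wray(*c,p,R0); rs.append(r)
    o,d=r;print(' bar at z=.065:',(o+d*(.065-o[2])/d[2]).round(4))
    w=cv2.inRange(hsv,(0,0,150),(180,60,255)) if n!='wrist' else cv2.inRange(hsv,(0,0,90),(180,80,255))
    N,l,st,ce=cv2.connectedComponentsWithStats(w|M)
    k=l[int(c[1])+0,int(c[0])];cn=max(cv2.findContours((l==k).astype(np.uint8),0,2)[0],key=cv2.contourArea)
    P=[]
    for q in cn[:,0].astype(float):
        o,d=ray(n,*q) if n!='wrist' else wray(*q,p,R0);P.append((o+d*(.018-o[2])/d[2])[:2]*1000)
    print(' saucer',cv2.minEnclosingCircle(np.array(P,np.float32)),st[k])
print(bot.state()['ft_force'],bot.state()['clock'])
E
```

```text
side (355.2230215827338, 327.7769784172662) 139.0
 bar at z=.065: [ 0.4126 -0.2602  0.065 ]
 saucer ((416.2486572265625, -257.73663330078125), 75.70227813720703) [ 322  309   67   62 3091]
scene (278.4807692307692, 139.3653846153846) 52.0
 bar at z=.065: [ 0.4172 -0.2516  0.065 ]
 saucer ((415.8735046386719, -257.0440673828125), 76.32679748535156) [260 134  39  28 797]
wrist (317.22828282828283, 187.93737373737375) 495.0
 bar at z=.065: [ 0.4118 -0.2541  0.065 ]
 saucer ((413.56982421875, -253.90869140625), 74.28759002685547) [  248   106   141   136 14948]
[ 0.17096221  0.31538652 -1.20081369] 19.2
```

The cup is within about 5 mm of the saucer's centre in all three views, and the saucer hasn't moved. The gripper is clear, so I'll hand in.

```bash
python3 - <<'E'
from h import *
print(bot.close_job())
E
```

```text
the job is handed in; nothing more can be done
None
```

The job is handed in at about 19 s of the 67 s allowed. The cover stands on the drying mat and the filter cup stands in the saucer; no verdict was reported.

- **Cover:** I squeezed both tabs of the clipped-on cover. A light pull of about 10 N showed a hook still holding. I eased off, worked the cover 0.8 mm to the left, and it came free at about 1 N. It was drawn straight out and set down on the mat with about 5 N.
- **Filter cup:** I drew it out by the green grip along the panel's normal. It went down in the saucer, also with about 5 N.
- **Last checks:** The last pictures show the cover flat on the mat, cap up, about 10 mm from the mat's centre going by the gripper's position when it let go. The cup stands upright about 2 to 6 mm from the saucer's centre (18 mm allowed). The saucer hasn't moved, the bystanders look unmoved by eye, and the gripper is clear of everything.
- **Disagreement:** The three cameras differ by about 8 mm on where the grip bar is, because the side faces of the bar are partly in view. No check failed.

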